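Feel the roller bearings and weed out the bad one

TASK

One of the three guide rollers standing in the black sockets has a bad bearing that drags and binds; they all look alike. Leaving the units in their sockets, push each wheel round by its peg with a light fingertip, a quarter of a turn from where it stands, and leave it there; if a wheel binds on the way, stop at once and never force it. When all three have been tried, lift the one that binds out by its shaft and set it down gently, flat in the empty square tray; leave the other two in their sockets and everything else where it is.

Things in the scene. Friction and masses are not known exactly. Their poses are not given: they have to be found in the camera images.
- roller_k: roller unit: square aluminium foot 80 x 80 x 22 mm with a fixed upright steel shaft (22 mm across, 22 to 85 mm above the foot's underside) round which a wheel turns; 0.8 to 0.9 kg in all. Origin: centre of the foot's underside, z up the shaft. It stands loose (0.75 mm play a side) in a black socket fixed to the bench: floor 4 mm thick, 97.5 mm square outside, rim 18 mm above the bench.
- roller_m: a second roller unit, to look at the same as roller_k. Lift it straight up at least 25 mm to clear its socket. To carry a unit, pinch its shaft above the wheel, the closing line of the fingers square to the direction of the peg, so that they clear the peg. A foot may tip a little in its socket when its peg is pushed with more than 8 N.
- roller_t: a third roller unit, to look at the same as roller_k and roller_m, in a like socket.
- wheel_k: wheel of roller_k: steel disc 88 mm across, 12 mm thick, its underside 24 mm above the underside of the foot (upper face 40 mm above the bench in the socket). Origin: centre of its underside, on the shaft's axis; z up the axis, x from the axis towards the peg. Turns either way.
- wheel_m: wheel of roller_m, like wheel_k. Two of the three wheels turn with next to no effort (0.2 N at the peg), as far as one likes. The third drags (3 to 5 N at the peg from the start) and binds after 0.35 to 0.55 rad of turning; from there the push grows by some 1 to 1.5 N for every further mm at the peg.
- wheel_t: wheel of roller_t, like wheel_k. Which of the three is the bad one has to be felt; nothing shows it.
- peg_k (a point): peg of wheel_k: round upright steel pin, 10 mm across, standing 24 mm above the wheel's upper face, 36 mm from the wheel's axis (20 mm free between pin and shaft). The point: top of the pin, on its own axis, 60 mm above the underside of the foot, 64 mm above the bench in the socket.
- peg_m (a point): top of the peg of wheel_m, like peg_k
- peg_t (a point): top of the peg of wheel_t, like peg_k
- tray: reject tray: an empty open square tray of grey painted metal, 140 x 140 mm outside, 26 mm high, walls 4 mm, floor about 4 mm thick, fixed to the bench beyond the sockets. Origin: centre of its underside.
- hex_key: bystander: L-shaped black hex key lying flat, 8 mm thick, long arm 110 mm. Origin at about the middle of the long arm
- nut: bystander: square steel nut, 30 x 30 x 14 mm. Origin: centre of its underside
- collar: bystander: steel shaft collar, ring 52 mm across, 14 mm high. Origin: centre of its underside
- module: bystander: green electronic terminal module with a black finned top, 75 x 50 x 52 mm. Origin: centre of its underside
- gauge_block: bystander: steel block, 50 x 28 x 30 mm. Origin: centre of its underside
- screwdriver: bystander: screwdriver lying flat. Origin: under its middle
Things that resemble listed ones, but are neither listed nor needed, are in the scene too. Leave any green look-alike of the roller_t alone. Leave any purple look-alike of the roller_m alone.

How it is judged:
By the outcome, as a careful person would: the job done as asked, in the order asked, and still so for the second after the job is handed in, with the robot touching nothing.
It also fails if it takes over 72 s, if anything falls off the work surface, if the arm or the gripper's body presses on something with over 40 N, if the wrist force passes 120 N, or if a joint passes its speed limit or range.

ROBOT

A 7-joint arm with a two-finger parallel gripper is mounted at the origin on the work surface. World frame = base frame: x ahead of the robot, y to its left, z up, the work surface at z = 0. Lengths are in mm, angles in rad, forces in N, time in s.
With the tool pointing down it reaches from about 400 to 750 mm from the base axis. Payload 19.5 kg.
Tool frame: the origin (TCP) lies midway between the tips of the shut fingers; the grasp point (between the pads) lies robot.grip_depth behind it (robot.grip_depth is the distance from the TCP to the grasp point, in mm); x points along the fingers, z is the direction in which the jaws open and shut, and the axes are right-handed (so a half turn about x gives the same grasp; the last joint's range is limited). The gripper opens to 85 mm and grips with 20 to 120 N. Pads are 22 mm wide; open, the fingers measure 114 mm over their backs; the gripper's body (76 mm by 85 mm) begins 54 mm behind the grasp point. The pads swing forward as they close: fully open they stand 13 mm farther back than shut.
Start: joints at [-1.327, 0.707, -0.028, 1.485, 0.022, 0.951, -0.075], TCP at [162.094, 551.649, 199.868] pointing down, gripper open.
Joint ranges: [-2.71, 2.71], [-0.32, 2.16], [-1.57, 1.52], [0, 2.45], [-1.46, 4.6], [0, 2.02], [-2.83, 2.83]. Speed limits (rad/s): [1.89, 1.89, 2.57, 2.57, 3.01, 3.01, 3.01].

INTERFACE

Orientations are given as a unit quaternion [w, x, y, z].
In Python, from workcell import robot gives the robot as it stands.
- The arm moves only by the tool servo_tool, never from a script. Its arguments are lists of equal length, an entry for each row: "hand": the opening, from -1 (shut) to 1 (fully open); "dp": the shift along the world's x, y, z in mm, a list of three; "spin": the turn about the world's z in rad. A call has 1 to 8 rows; each row shifts and turns the commanded pose from where the row before left it; what a row does not reach is not made up. A row lasts 1/8 s, in which the tool goes at most 62.5 mm and 10.7 degrees, less where a joint would pass 70% of its speed; a pose out of reach is approached as far as the arm can. A call with a gripper value outside its range is refused whole. The fingers move at their own pace and stop on an object; "newtons" is the grip in N (left out, the last holds). Time passes only in rows, so rows that do not move let the fingers close. It gives the time, the measured TCP pose, the force and the opening at its end, in the units of the state.
- robot.state(): the state, without advancing time (a new reading comes with each control period).
- robot.grab_frame(name): name is "scene" or "top" or "wrist"; returns a dict with "frame" (400x640x3 uint8, red, green, blue), "depth" (400x640 float32, mm along the optical axis (not along the pixel's ray), 0 where there is no reading), "camera_matrix" (3x3 intrinsics, pixels), "k1" (the pictures are not rectified: a ray, as slopes to the right and down, at radius r is drawn at 1 + k1 r^2 times it, then the intrinsics apply), "xyz" and "orientation" of the camera in the world. Camera axes: x right, y down, z forward; pixel columns grow to the right and rows downward; lengths in mm; the calibration is good to about 2 mm. A picture is of the moment at which its call begins.
- robot.close_job(): hands the job in, once; it reports no verdict.
Trained networks look in the newest picture that a camera, given by its name, has taken for a name from the list of things; names that differ only in an ending like _2 or _b are one class to them, and where a whole thing is asked for, a point or a joint stands for the part that bears it (a point fixed in the world has none). Each returns a list of dicts, best first, with "confidence" (0 to 1); they miss things now and then, are a little off and sometimes report something else, mostly with a low value. They report only what shows in the picture. A call takes as long as a camera call. They do not tell look-alikes from the thing itself.
- robot.look_for(camera, target): "bbox" ([left, top, width, height] as shares, 0 to 1, of the picture: columns of its width, rows of its height, round what is visible of it).
- robot.outline_of(camera, target): "mask" (400x640 bool, what is visible of it) and "bbox" ([left, top, width, height] as shares, 0 to 1, of the picture: columns of its width, rows of its height, round what is visible of it).
- robot.tip_of(camera, target): "location" ([column, row] as shares, 0 to 1, of the picture: columns of its width, rows of its height: a listed point, or the origin of a listed thing).
The state is a dict: "time_s": time; "qpos": joint angles; "joint_vel": joint speeds; "joint_torque": joint torques, N m; "tcp_pos": TCP position; "tool_rot": TCP orientation; "wrist_force": force on the tool from outside, world axes, zero at the start; "ft_torque": the same for the moment, N m; "finger_gap": finger opening in mm.
Only numpy, scipy, OpenCV 4.12 (cv2) and the standard library are available. Lean on these libraries where they do the work, as an engineer would, in place of code of your own. Each camera call takes 0.05 s, during which the arm holds its last target.

## Working session

There is one attempt and no reset: what is moved stays moved. The work goes in short steps, Python scripts to look and compute and a tool call to move; the robot and the scene stay as the last step left them, time stands still between calls to the robot, and variables do not carry over. Pictures are saved under pics/ and viewed, and the job is handed in when it is done.

Besides the shell and the picture viewer there is one more tool, called as name(argument=value, ...), one argument or row to a line, values as JSON. servo_tool: Moves the arm, as the interface text tells. Its arguments: {"type":"object","properties":{"hand":{"type":"array","items":{"type":"number"}},"dp":{"type":"array","items":{"type":"array","items":{"type":"number"}}},"spin":{"type":"array","items":{"type":"number"}},"newtons":{"type":"number"}},"required":["hand","dp","spin"]}

```bash
mkdir -p pics; ls
cat > h.py <<'E'
import numpy as np, cv2, pickle
from scipy.spatial.transform import Rotation as R
from workcell import robot
def rot(q): return R.from_quat([q[1],q[2],q[3],q[0]]).as_matrix()
def ray(c,u,v):
    K=np.array(c['camera_matrix'],float)
    d=cv2.undistortPoints(np.array([[[u,v]]],float),K,np.array([c['k1'],0,0,0],float))[0,0]
    # model: drawn at (1+k1 r^2) -> same as OpenCV k1
    w=rot(c['orientation'])@np.array([d[0],d[1],1.]); return np.array(c['xyz'],float),w
def at_z(c,u,v,z):
    o,w=ray(c,u,v); return o+w*(z-o[2])/w[2]
def proj(c,p):
    Rm=rot(c['orientation']); q=Rm.T@(np.array(p,float)-np.array(c['xyz']))
    r=q[:2]/q[2]; r=r*(1+c['k1']*(r@r)); K=np.array(c['camera_matrix']); return K[:2,:2]@r+K[:2,2]
E
python3 - <<'E'
from h import *
print(robot.state(), robot.grip_depth)
for n in ['top','scene','wrist']:
    c=robot.grab_frame(n); pickle.dump(c,open(n+'.pkl','wb')); cv2.imwrite(f'pics/{n}0.png',c['frame'][:,:,::-1])
    print(n,c['xyz'],c['orientation'],c['camera_matrix'],c['k1'])
    for t in ['roller_k','tray']+(['peg_k'] if n!='wrist' else []):
        for d in robot.tip_of(n,t): print(t,np.round(np.array(d['location'])*[640,400],1),round(d['confidence'],2))
E
```

```text
pics
{'time_s': 0.0, 'qpos': array([-1.32668827,  0.70708394, -0.0276289 ,  1.48499875,  0.02198436,
        0.95092366, -0.075562  ]), 'joint_vel': array([-0.00013597,  0.00040019, -0.00023377,  0.00070206,  0.00046735,
        0.00137888,  0.00017596]), 'joint_torque': array([-9.05220659e-04, -8.83219385e+01,  1.23463299e+00, -2.36161065e+01,
        1.68523891e-02,  6.76466298e-03,  2.46218576e-05]), 'tcp_pos': array([162.01757587, 551.38226611, 199.43838059]), 'tool_rot': array([ 0.56581417, -0.42391685,  0.56643661,  0.4234364 ]), 'wrist_force': array([-0.35127625,  0.10736109,  0.63117436]), 'ft_torque': array([ 0.00299926, -0.02577806,  0.01396675]), 'finger_gap': 85.27472250845558} 18.700000000000003
top [479.43547897  -2.74778779 979.63853734] [-0.02072812  0.7163137  -0.6968641   0.02907668] [[405.30957997   0.         324.44680028]
 [  0.         405.30957997 205.61436512]
 [  0.           0.           1.        ]] 0.03068867600218042
roller_k [248.8 228.9] 0.95
roller_k [457.1 255.4] 0.95
roller_k [387.1 237. ] 0.86
roller_k [316.2 226.9] 0.75
roller_k [185.8 271.3] 0.6
tray [332.8 155.6] 0.96
peg_k [247.9 213.9] 0.96
peg_k [391.  225.7] 0.77
peg_k [186.1 287.2] 0.76
peg_k [457.1 244.3] 0.74
peg_k [315.6 215.2] 0.72
scene [1113.72703404   32.93898649  771.89618832] [-0.2287257   0.6530481   0.67705741 -0.25061126] [[400.70453211   0.         321.00347375]
 [  0.         400.70453211 197.51049089]
 [  0.           0.           1.        ]] -0.08097133497720743
roller_k [443.2 173.8] 0.88
roller_k [198.4 185.7] 0.67
roller_k [388.6 202.4] 0.6
tray [305.6 270. ] 0.84
peg_k [329.1 195.9] 0.93
peg_k [250.7 191. ] 0.78
peg_k [198.7 175.2] 0.64
peg_k [433.4 146.4] 0.63
wrist [ 96.53893005 569.95983831 374.0173085 ] [0.10792835 0.79309053 0.59404574 0.08042723] [[296.54246594   0.         314.87330628]
 [  0.         296.54246594 199.88356252]
 [  0.           0.           1.        ]] -0.05713733510101311
```

View pics/top0.png

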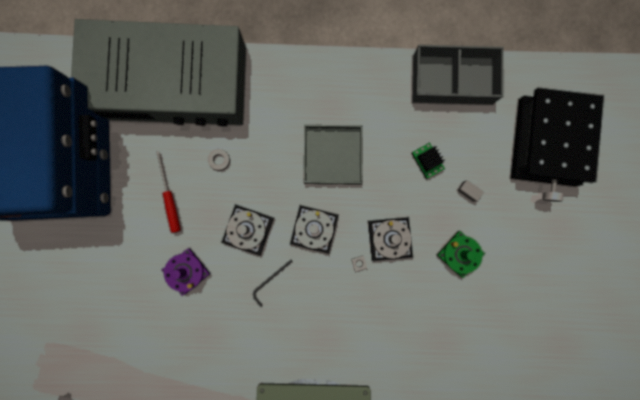

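View pics/scene0.png

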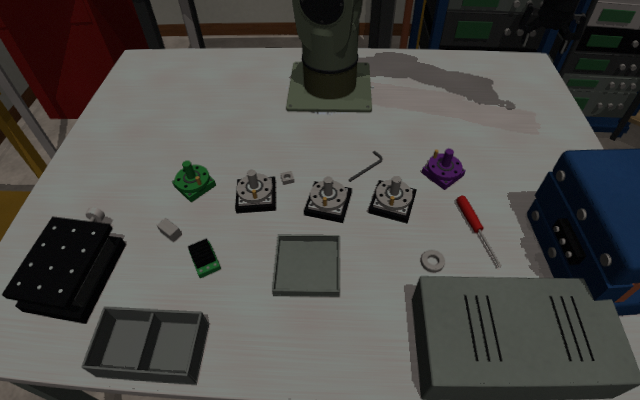

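Run:
```python
from h import *
c=pickle.load(open('top.pkl','rb'))
im=c['frame'][:,:,::-1]
cv2.imwrite('pics/topcrop.png',cv2.resize(im[180:310,150:500],None,fx=2.28,fy=2.28,interpolation=cv2.INTER_CUBIC))
c=pickle.load(open('scene.pkl','rb'));im=c['frame'][:,:,::-1]
cv2.imwrite('pics/scenecrop.png',cv2.resize(im[110:270,160:480],None,fx=2.5,fy=2.5,interpolation=cv2.INTER_CUBIC))
```

```text
(no output)
```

View pics/topcrop.png

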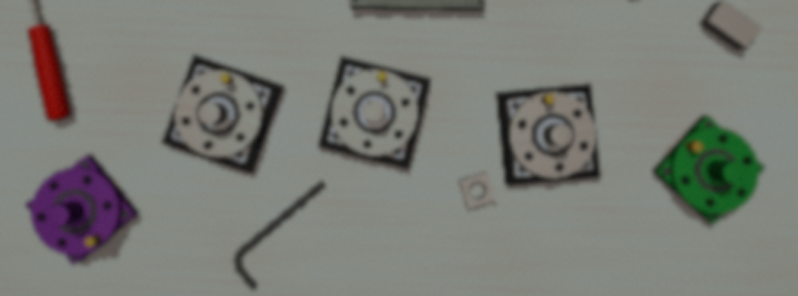

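View pics/scenecrop.png

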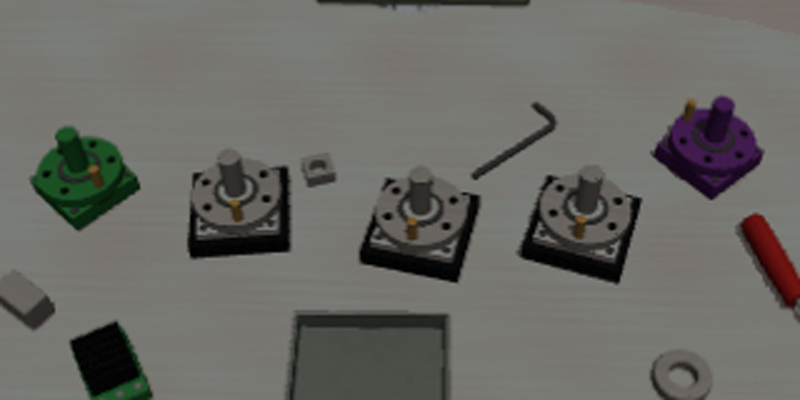

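Top view: three grey units in black sockets at about (247,229), (315,228) and (390,239). The purple (185,271) and green (461,254) look-alikes have no sockets, so I'll leave them alone. The tray is at (333,155).

Run:
```python
from h import *
for n in ['top','scene']:
  c=pickle.load(open(n+'.pkl','rb')); im=c['frame']
  hsv=cv2.cvtColor(im,cv2.COLOR_RGB2HSV)
  m=((hsv[...,0]>12)&(hsv[...,0]<30)&(hsv[...,1]>110)&(hsv[...,2]>60)).astype(np.uint8)
  k,l,s,ce=cv2.connectedComponentsWithStats(m)
  for i in range(1,k):
    if s[i,4]>4 : print(n,'peg',np.round(ce[i],1),s[i,4],np.round(at_z(c,*ce[i],60 if n=='top' else 54),1),'depth',c['depth'][int(ce[i][1]),int(ce[i][0])])
c=pickle.load(open('top.pkl','rb'))
for t in ['roller_k','tray','module','collar']:
  for d in robot.tip_of('top',t):
    p=np.array(d['location'])*[640,400]; print(t,d['confidence'],np.round(at_z(c,*p,4),1))
for d in robot.outline_of('top','tray')[:1]:
    ct,_=cv2.findContours(d['mask'].astype(np.uint8),0,2); r=cv2.minAreaRect(max(ct,key=cv2.contourArea)); print(r, at_z(c,*r[0],26))
# shaft tops via depth
D=c['depth']
for (u,v) in [(247,229),(315,228),(390,239)]:
    pts=[]
    for y in range(v-14,v+15):
        for x in range(u-14,u+15):
            if D[y,x]>0:
                o,w=ray(c,x,y); p=o+w*D[y,x]
                if p[2]>72: pts.append(p)
    pts=np.array(pts); print('shaft',len(pts),pts.mean(0) if len(pts) else None, (pts.min(0)+pts.max(0))/2 if len(pts) else None)
```

```text
top peg [248.7 214.1] 9 [520.4 158.2  60. ] depth 912.96924
top peg [317.1 213.1] 8 [526.9   3.4  60. ] depth 919.63116
top peg [390.2 223.3] 12 [ 508.3 -163.2   60. ] depth 918.7034
top peg [454.7 244. ] 13 [ 465.7 -309.5   60. ] depth 921.43616
top peg [189.6 285.4] 13 [358.3 282.3  60. ] depth 904.8412
scene peg [636.4 116.8] 45 [185.3 910.5  54. ] depth 2108.0212
scene peg [ 29.3 159.2] 186 [ 406.6 -803.7   54. ] depth 1461.2811
scene peg [436.1 150.9] 8 [355.2 285.4  54. ] depth 1019.3924
scene peg [197.  177.4] 12 [ 463.8 -313.6   54. ] depth 974.33734
scene peg [  9.8 207.3] 784 [ 572.2 -767.5   54. ] depth 1631.6871
scene peg [254.1 193.4] 18 [ 511.4 -163.5   54. ] depth 939.2421
scene peg [324.4 198.1] 11 [521.1   2.9  54. ] depth 921.71094
scene peg [392.  199.1] 21 [519.8 159.8  54. ] depth 915.8364
roller_k 0.95 [487.4 166.2   4. ]
roller_k 0.95 [ 437.9 -334.     4. ]
roller_k 0.86 [ 477.1 -165.8    4. ]
roller_k 0.75 [496.6   5.    4. ]
roller_k 0.6 [383.5 310.3   4. ]
tray 0.96 [671.  -30.4   4. ]
module 0.96 [ 667.6 -246.1    4. ]
collar 0.88 [660.5 249.1   4. ]
shaft 86 [486.12857101 166.69993782  87.62411315] [486.28300832 167.34738821  84.01262593]
shaft 76 [491.66238277  10.3213966   88.52282123] [491.44366614  10.28743823  88.58388129]
shaft 85 [ 473.97284727 -170.07963604   87.31096856] [ 474.36984751 -170.5098947    82.56717594]
```

servo_tool(
  hand=[-1,-1,-1,-1,-1,-1,-1,-1],
  dp=[
    [41,-40,0],
    [41,-40,0],
    [41,-40,0],
    [41,-40,0],
    [41,-40,0],
    [41,-40,0],
    [41,-40,-4],
    [41,-40,-5],
  ],
  spin=[0.01,0.01,0.01,0.01,0.01,0.01,0,0],
  newtons=20,
)

```text
time_s: 1.8
tcp_pos: [491.4, 230.2, 190.9]
tool_rot: [0.553, -0.44, 0.553, 0.44]
wrist_force: [0.2, 1.1, -0.1]
finger_gap: 0.2
```

servo_tool(
  hand=[-1,-1],
  dp=[
    [38,-36,-40],
    [0,0,0],
  ],
  spin=[0,0],
)

```text
time_s: 2.05
tcp_pos: [527.2, 193.6, 150.5]
tool_rot: [0.553, -0.439, 0.556, 0.439]
wrist_force: [-0.1, 0.5, 0.2]
finger_gap: 0.1
```

```bash
cat > w.py <<'E'
from h import *
import sys
n=sys.argv[1]
s=robot.state(); print(s['time_s'],np.round(s['tcp_pos'],1),np.round(s['wrist_force'],2),s['finger_gap'])
J=rot(s['tool_rot'])[:,2]; print('jaw deg',np.degrees(np.arctan2(J[1],J[0])))
for cam in ['wrist','top']:
  c=robot.grab_frame(cam); pickle.dump(c,open(n+cam+'.pkl','wb')); im=c['frame']; cv2.imwrite(f'pics/{n}{cam}.png',im[:,:,::-1])
  hsv=cv2.cvtColor(im,cv2.COLOR_RGB2HSV)
  m=((hsv[...,0]>12)&(hsv[...,0]<30)&(hsv[...,1]>110)&(hsv[...,2]>60)).astype(np.uint8)
  k,l,st,ce=cv2.connectedComponentsWithStats(m)
  for i in range(1,k):
    if st[i,4]>6: print(cam,'peg',np.round(ce[i],1),st[i,4],np.round(at_z(c,*ce[i],60),1))
E
python3 w.py a1
```

```text
2.05 [527.2 193.6 150.5] [-0.09  0.47  0.22] 0.13055309684899044
jaw deg 76.77255089665131
wrist peg [277.6 194.4] 129 [518.8 159.   60. ]
wrist peg [131.5 234.5] 189 [525.1   7.7  60. ]
wrist peg [  3.1 247.9] 31 [ 508.1 -141.7   60. ]
top peg [248.5 214. ] 10 [520.6 158.6  60. ]
top peg [317.1 213.1] 8 [526.9   3.4  60. ]
top peg [390.3 223.2] 12 [ 508.5 -163.4   60. ]
top peg [454.3 243.9] 15 [ 465.9 -308.7   60. ]
```

View pics/a1wrist.png

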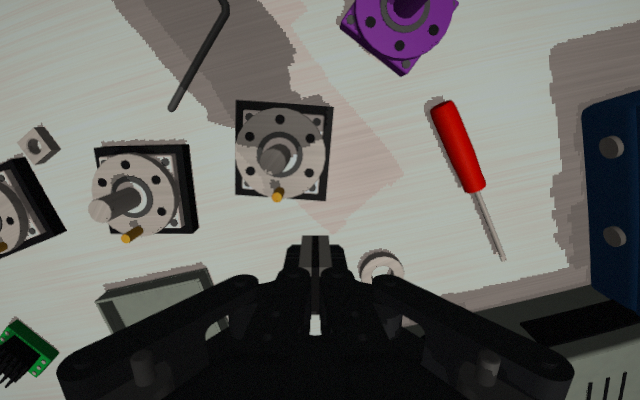

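A's peg shows in the wrist view at (277,194), world (520,159). The shut fingertips are at about (316,240). Next I go down beside the peg.

servo_tool(
  hand=[-1,-1,-1,-1,-1],
  dp=[
    [0,-3,-40],
    [0,-3,-35],
    [0,-2,-20],
    [0,0,-8],
    [0,0,0],
  ],
  spin=[0,0,0,0,0],
)

```text
time_s: 2.78
tcp_pos: [526.1, 190.3, 50.5]
tool_rot: [0.553, -0.441, 0.553, 0.441]
wrist_force: [0.2, 0.8, 0.5]
finger_gap: -0.1
```

servo_tool(
  hand=[-1,-1],
  dp=[
    [-1,-4,0],
    [-1,-4,0],
  ],
  spin=[0,0],
)

```text
time_s: 3.02
tcp_pos: [524.3, 181.3, 50.6]
tool_rot: [0.553, -0.441, 0.553, 0.44]
wrist_force: [0.7, 0.2, 0.1]
finger_gap: -0.1
```

servo_tool(
  hand=[-1,-1,-1],
  dp=[
    [-0.5,-2,-2],
    [-0.5,-2,0],
    [0,0,0],
  ],
  spin=[0,0,0],
)

```text
time_s: 3.4
tcp_pos: [523.1, 177.3, 47.9]
tool_rot: [0.553, -0.44, 0.553, 0.44]
wrist_force: [-0.3, -0.7, -0.9]
finger_gap: 0.1
```

servo_tool(
  hand=[-1,-1,-1],
  dp=[
    [-0.5,-2,0],
    [-0.5,-2,0],
    [0,0,0],
  ],
  spin=[0,0,0],
)

```text
time_s: 3.78
tcp_pos: [522.1, 173.3, 47.9]
tool_rot: [0.553, -0.44, 0.553, 0.44]
wrist_force: [-0.5, 0.7, -0.3]
finger_gap: -0.0
```

servo_tool(
  hand=[-1,-1,-1],
  dp=[
    [-0.5,-2,0],
    [-0.5,-2,0],
    [0,0,0],
  ],
  spin=[0,0,0],
)

```text
time_s: 4.15
tcp_pos: [521.2, 169.3, 47.9]
tool_rot: [0.553, -0.44, 0.553, 0.44]
wrist_force: [-0.2, 1.6, 0.7]
finger_gap: 0.1
```

```bash
python3 w.py a2
```

```text
4.15 [521.2 169.3  47.9] [-0.19  1.6   0.74] 0.06823325597868948
jaw deg 77.04823697237565
wrist peg [297.4 233.6] 273 [516. 159.  60.]
wrist peg [ 79.  290.5] 535 [523.7   9.9  60. ]
top peg [317.1 213.1] 8 [526.9   3.4  60. ]
top peg [390.4 223.4] 13 [ 508.2 -163.5   60. ]
top peg [454.3 243.9] 15 [ 465.9 -308.7   60. ]
```

View pics/a2wrist.png

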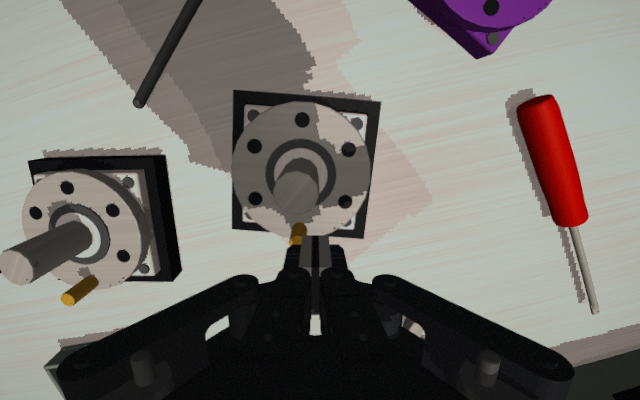

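The finger is about to touch, or is just touching, A's peg at (297,233). I'll push in small steps.

servo_tool(
  hand=[-1,-1,-1],
  dp=[
    [-0.5,-2,0],
    [0,0,0],
    [0,0,0],
  ],
  spin=[0,0,0],
)

```text
time_s: 4.62
tcp_pos: [520.7, 167.5, 47.9]
tool_rot: [0.553, -0.441, 0.553, 0.44]
wrist_force: [0.2, 1.1, -0.1]
finger_gap: -0.1
```

servo_tool(
  hand=[-1,-1,-1],
  dp=[
    [-0.5,-2,0],
    [0,0,0],
    [0,0,0],
  ],
  spin=[-0.03,0,0],
)

```text
time_s: 5.0
tcp_pos: [520.2, 165.5, 47.9]
tool_rot: [0.56, -0.432, 0.56, 0.432]
wrist_force: [0.5, 0.9, -0.4]
finger_gap: 0.1
```

```bash
python3 w.py a3; python3 -c "
from h import *
a=pickle.load(open('a2wrist.pkl','rb'))['frame'];b=pickle.load(open('a3wrist.pkl','rb'))['frame']
cv2.imwrite('pics/a3c.png',cv2.resize(np.vstack([a[80:250,220:400],b[80:250,220:400]])[:,:,::-1],None,fx=1.75,fy=1.75))"
```

```text
5.0 [520.2 165.5  47.9] [ 0.55  0.94 -0.43] 0.05849464570980836
jaw deg 75.34464374253515
wrist peg [303.6 231.7] 199 [514.5 159.2  60. ]
wrist peg [ 87.6 296.8] 526 [523.7   9.8  60. ]
top peg [317.1 213.1] 8 [526.9   3.4  60. ]
top peg [390.3 223.2] 12 [ 508.5 -163.4   60. ]
top peg [454.3 243.9] 15 [ 465.9 -308.7   60. ]
```

View pics/a3c.png

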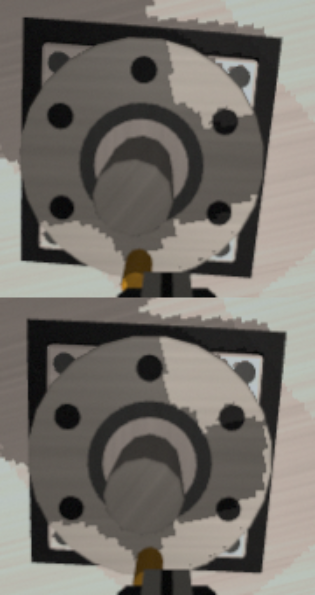

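Run:
```python
from h import *
c=pickle.load(open('a3wrist.pkl','rb')); D=c['depth']
print(proj(c,[520.2,165.5,47.9]), proj(c,[520.5,158.6,64]), proj(c,[520.5,158.6,40]))
for v in range(222,262,4):
    out=[]
    for u in range(284,350,6):
        if D[v,u]>0:
            o,w=ray(c,u,v); p=o+w*D[v,u]; out.append('%d,%d,%d'%tuple(p))
        else: out.append('-')
    print(v,out)
im=c['frame'][:,:,::-1]; cv2.imwrite('pics/a3z.png',cv2.resize(im[205:275,265:365],None,fx=6,fy=6,interpolation=cv2.INTER_CUBIC))
```

```text
[316.3379578  230.45119308] [305.02757396 243.91941633] [306.21170837 228.93752284]
222 ['512,145,39', '513,149,40', '514,153,40', '515,157,40', '515,161,40', '516,164,40', '518,168,39', '-', '519,176,40', '520,179,40', '522,183,40']
226 ['514,145,40', '515,149,40', '516,152,40', '515,157,46', '516,161,47', '519,164,40', '520,167,40', '521,171,40', '522,175,40', '523,179,40', '524,183,40']
230 ['517,144,40', '518,148,40', '519,151,39', '515,157,55', '516,161,54', '522,163,39', '523,167,40', '524,170,39', '525,174,39', '526,178,39', '536,182,18']
234 ['520,143,39', '521,147,39', '522,151,39', '514,158,61', '516,161,60', '525,162,39', '525,166,41', '526,170,40', '537,173,17', '538,177,18', '539,181,18']
238 ['537,134,0', '539,138,0', '516,153,60', '507,161,88', '507,164,87', '508,167,87', '509,169,87', '510,172,87', '547,171,0', '548,176,0', '550,180,0']
242 ['541,133,0', '542,137,0', '518,153,63', '506,161,94', '507,164,92', '508,167,92', '509,169,93', '509,172,92', '551,170,0', '551,175,1', '553,180,0']
246 ['544,132,0', '509,154,87', '510,157,87', '507,161,97', '507,164,97', '508,167,97', '-', '509,172,97', '514,174,88', '515,177,88', '557,179,0']
250 ['548,131,0', '509,155,93', '510,157,93', '507,161,100', '507,164,101', '509,167,100', '509,169,101', '509,172,101', '514,174,94', '515,177,93', '561,178,-1']
254 ['551,130,0', '509,155,97', '510,157,96', '507,162,105', '507,164,105', '508,167,105', '509,169,105', '509,172,105', '514,174,96', '515,176,97', '515,179,98']
258 ['555,129,0', '509,155,100', '510,158,101', '507,162,109', '507,164,109', '508,167,109', '509,169,109', '509,172,109', '514,174,101', '514,176,102', '515,179,101']
```

View pics/a3z.png

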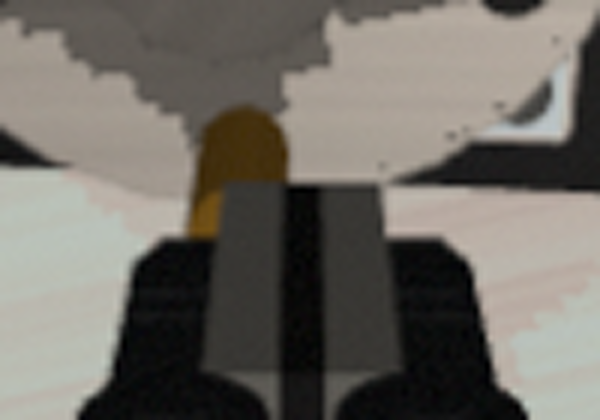

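Run:
```python
from h import *
c=robot.grab_frame('scene'); pickle.dump(c,open('a4.pkl','wb')); im=c['frame'][:,:,::-1]
p=proj(c,[520.2,165.5,47.9]); print(p, proj(c,[520.2,165.5,84]))
u,v=map(int,p); cv2.imwrite('pics/a4.png',cv2.resize(im[v-70:v+50,u-80:u+80],None,fx=5,fy=5,interpolation=cv2.INTER_CUBIC))
```

```text
[394.19796002 200.95081494] [396.15844686 190.8551886 ]
```

View pics/a4.png

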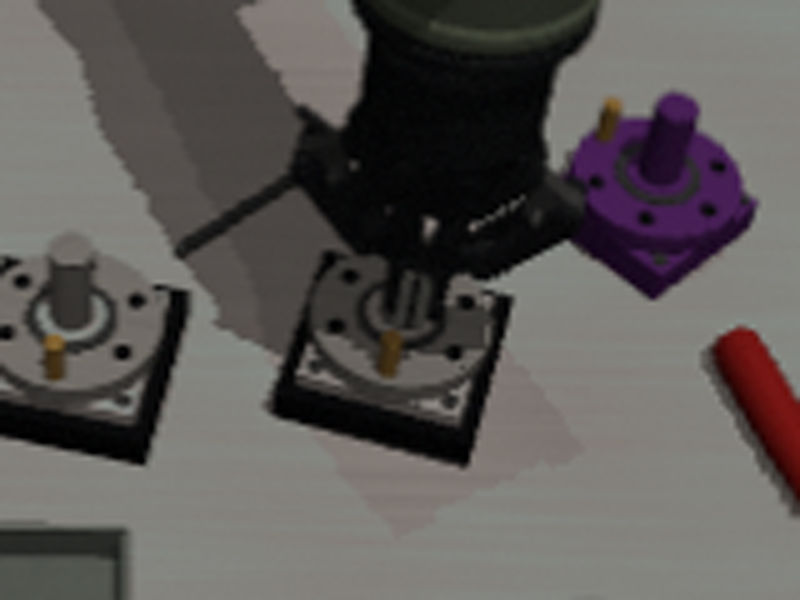

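Run:
```python
from h import *
def cloud(c):
    K=np.array(c['camera_matrix'],float);v,u=np.mgrid[0:400,0:640]
    d=cv2.undistortPoints(np.stack([u,v],-1).reshape(-1,1,2).astype(float),K,np.array([c['k1'],0,0,0],float))[:,0]
    D=c['depth'].reshape(-1); P=np.c_[d,np.ones(len(d))]*D[:,None]; P=P@rot(c['orientation']).T+np.array(c['xyz']); return P.reshape(400,640,3),c['depth']
for f,t in [('a1wrist',(527.2,193.6,150.5)),('wrist',(162,551.4,199.4))]:
    c=pickle.load(open(f+'.pkl','rb')); P,D=cloud(c); P=P-np.array(t)
    m=(D>0)&(np.abs(P[...,2])<100)&(np.linalg.norm(P[...,:2],axis=-1)<60)
    q=P[m]; print(f,m.sum(), 'lowest',np.round(q[np.argsort(q[:,2])[:5]],1), np.percentile(q[:,2],[0,1,5,50]))
    print(np.round(P[236:262:4,316],1))
c=pickle.load(open('a4.pkl','rb')); P,D=cloud(c)
t=np.array([520.2,165.5,0])
m=(D>0)&(np.linalg.norm((P-t)[...,:2],axis=-1)<22)&(P[...,2]>45)
ys,xs=np.where(m)
for y in range(ys.min(),ys.max()+1):
    r=xs[ys==y]
    if len(r): print(y,r.min(),r.max(),[tuple(np.round(P[y,x]).astype(int)) for x in r[::max(1,len(r)//4)]])
```

```text
a1wrist 13637 lowest [[ -41.1  -16.1 -100. ]
 [ -49.4  -19.6  -99.4]
 [ -12.2  -37.2  -98.9]
 [ -44.9  -16.   -98.8]
 [ -12.   -36.2  -98.6]] [-99.96742388 -85.88505969 -60.72520972  86.6975884 ]
[[-11.3   2.5  37.2]
 [-11.5   2.5  42.7]
 [-11.5   2.5  47.6]
 [-11.4   2.5  51.7]
 [-11.4   2.5  55.9]
 [-11.    2.4  58.9]
 [-11.4   2.5  63.4]]
wrist 9799 lowest [[  7.3  42.1  44.4]
 [  9.   41.5  45.1]
 [ 13.6  40.1  45.1]
 [-15.2 -41.   45.1]
 [-12.7 -41.9  45.2]] [44.3830945  47.40690719 52.48650758 87.159076  ]
[[  82.4  -23.5 -198. ]
 [  88.6  -25.2 -199.3]
 [  94.4  -26.9 -199.7]
 [  99.9  -28.5 -199.1]
 [ 105.3  -30.1 -198.4]
 [ 111.8  -32.  -199.8]
 [ 117.3  -33.6 -199. ]]
0 417 436 [(np.int64(516), np.int64(145), np.int64(512)), (np.int64(514), np.int64(153), np.int64(511)), (np.int64(512), np.int64(160), np.int64(510)), (np.int64(508), np.int64(169), np.int64(509))]
1 417 436 [(np.int64(518), np.int64(145), np.int64(511)), (np.int64(516), np.int64(153), np.int64(510)), (np.int64(513), np.int64(161), np.int64(509)), (np.int64(507), np.int64(169), np.int64(507))]
2 417 437 [(np.
[... 22192 characters left out ...]
), np.int64(59)), (np.int64(526), np.int64(161), np.int64(58))]
201 389 393 [(np.int64(523), np.int64(153), np.int64(50)), (np.int64(525), np.int64(155), np.int64(53)), (np.int64(527), np.int64(157), np.int64(56)), (np.int64(529), np.int64(159), np.int64(58)), (np.int64(524), np.int64(162), np.int64(52))]
202 389 393 [(np.int64(523), np.int64(153), np.int64(47)), (np.int64(526), np.int64(155), np.int64(50)), (np.int64(528), np.int64(157), np.int64(54)), (np.int64(526), np.int64(160), np.int64(51)), (np.int64(524), np.int64(162), np.int64(49))]
203 390 392 [(np.int64(525), np.int64(156), np.int64(46)), (np.int64(526), np.int64(158), np.int64(48)), (np.int64(527), np.int64(160), np.int64(48))]
```

Both depth images show the shut fingertips at z≈82 while the reported TCP is at 48. So the real tips are about 33–35 mm above the reported TCP, and the finger has been hovering above the peg without touching it. I'll back off sideways, then lower it by that amount.

servo_tool(
  hand=[-1,-1,-1,-1],
  dp=[
    [3,11,2],
    [3,11,0],
    [0,0,-12],
    [0,0,-10],
  ],
  spin=[0.015,0.015,0,0],
)

```text
time_s: 5.65
tcp_pos: [525.8, 187.2, 26.8]
tool_rot: [0.553, -0.44, 0.553, 0.44]
wrist_force: [0.8, -0.6, -1.0]
finger_gap: -0.0
```

```bash
cat >> h.py <<'E'
def cloud(c):
    K=np.array(c['camera_matrix'],float);v,u=np.mgrid[0:400,0:640]
    d=cv2.undistortPoints(np.stack([u,v],-1).reshape(-1,1,2).astype(float),K,np.array([c['k1'],0,0,0],float))[:,0]
    D=c['depth'].reshape(-1); P=np.c_[d,np.ones(len(d))]*D[:,None]; P=P@rot(c['orientation']).T+np.array(c['xyz']); return P.reshape(400,640,3),c['depth']
E
python3 - <<'E'
from h import *
s=robot.state(); t=s['tcp_pos']; print(t,s['wrist_force'])
Rm=rot(s['tool_rot'])
for n in ['wrist','scene']:
    c=robot.grab_frame(n); P,D=cloud(c); q=(P-t)@Rm  # tool coords
    m=(D>0)&(np.abs(q[...,1])<16)&(np.abs(q[...,2])<24)&(q[...,0]>-75)&(q[...,0]<5)
    Q=q[m]
    for a in np.arange(-20,-70,-4):
        b=Q[(Q[:,0]<=a)&(Q[:,0]>a-4)]
        print(n,a,len(b),np.round(np.r_[b.min(0)[1:],b.max(0)[1:]],1) if len(b) else '')
E
```

```text
[525.80758323 187.24777394  26.75866062] [ 0.77415934 -0.5843426  -1.02403379]
wrist -20 0 
wrist -24 0 
wrist -28 0 
wrist -32 10 [11.1 -7.4 11.6  2.7]
wrist -36 120 [  6.9 -13.6  12.5  10.6]
wrist -40 179 [  7.  -14.4  12.7  12.2]
wrist -44 203 [  7.2 -14.7  12.2  12.4]
wrist -48 214 [  6.8 -14.7  12.4  12.5]
wrist -52 239 [  7.1 -14.7  12.4  12.5]
wrist -56 265 [  7.  -14.7  12.4  12.6]
wrist -60 193 [  7.2 -14.7  12.6  12.6]
wrist -64 153 [10.4 -7.3 12.5  5.5]
wrist -68 527 [-10.6 -16.9  13.1  11.5]
scene -20 0 
scene -24 0 
scene -28 3 [-9.9 -6.4 -9.2  5.1]
scene -32 4 [-12.2  -2.1 -10.5   4.5]
scene -36 12 [-12.7 -12.2  -6.4  10.7]
scene -40 14 [-12.5 -13.1  -6.2  12.3]
scene -44 14 [-11.9 -13.6  -5.8  11.8]
scene -48 13 [-13.1 -14.   -5.8  10.8]
scene -52 16 [-13.  -14.5  -6.1  12.8]
scene -56 17 [-12.8 -12.8  -5.   11.9]
scene -60 9 [-13.4 -11.1  -6.8  11.4]
scene -64 22 [-12.5 -13.7   8.8  13. ]
scene -68 11 [-13.3 -16.7   2.   14.6]
```

Tool-frame depth puts the tips 34 mm behind the reported TCP. I descend a further 14 mm, giving a real tip height of about 47, then approach.

servo_tool(
  hand=[-1,-1,-1,-1],
  dp=[
    [0,0,-7],
    [0,0,-7],
    [-1,-6,0],
    [0,0,0],
  ],
  spin=[0,0,0,0],
)

```text
time_s: 6.25
tcp_pos: [525.2, 180.8, 14.1]
tool_rot: [0.553, -0.44, 0.553, 0.44]
wrist_force: [-0.4, 0.9, 0.1]
finger_gap: 0.3
```

servo_tool(
  hand=[-1,-1],
  dp=[
    [-0.5,-2,0],
    [0,0,0],
  ],
  spin=[0,0],
)

```text
time_s: 6.5
tcp_pos: [524.7, 179.3, 14.1]
tool_rot: [0.553, -0.44, 0.553, 0.44]
wrist_force: [-0.0, 0.0, -0.2]
finger_gap: 0.0
```

servo_tool(
  hand=[-1,-1],
  dp=[
    [-0.5,-2,0],
    [0,0,0],
  ],
  spin=[0,0],
)

```text
time_s: 6.75
tcp_pos: [524.1, 177.3, 13.9]
tool_rot: [0.553, -0.44, 0.553, 0.44]
wrist_force: [1.1, -0.5, -0.5]
finger_gap: -0.4
```

servo_tool(
  hand=[-1,-1],
  dp=[
    [-0.5,-2,0],
    [0,0,0],
  ],
  spin=[0,0],
)

```text
time_s: 7.0
tcp_pos: [523.8, 175.7, 14.0]
tool_rot: [0.553, -0.44, 0.553, 0.441]
wrist_force: [1.0, 2.1, -0.2]
finger_gap: 0.1
```

servo_tool(
  hand=[-1,-1],
  dp=[
    [-0.5,-2,0],
    [0,0,0],
  ],
  spin=[0,0],
)

```text
time_s: 7.25
tcp_pos: [523.3, 173.5, 14.0]
tool_rot: [0.553, -0.441, 0.553, 0.44]
wrist_force: [1.8, 2.9, 0.3]
finger_gap: 0.2
```

```bash
python3 w.py a5
```

```text
7.25 [523.3 173.5  14. ] [1.83 2.92 0.33] 0.16474547995303004
jaw deg 77.05583353366372
wrist peg [276.5 259. ] 502 [515.7 155.5  60. ]
wrist peg [ 30.3 320. ] 822 [523.1  12.   60. ]
top peg [317.1 213.1] 8 [526.9   3.4  60. ]
top peg [390.4 223.4] 13 [ 508.2 -163.5   60. ]
top peg [454.5 244. ] 14 [ 465.7 -309.1   60. ]
```

View pics/a5wrist.png

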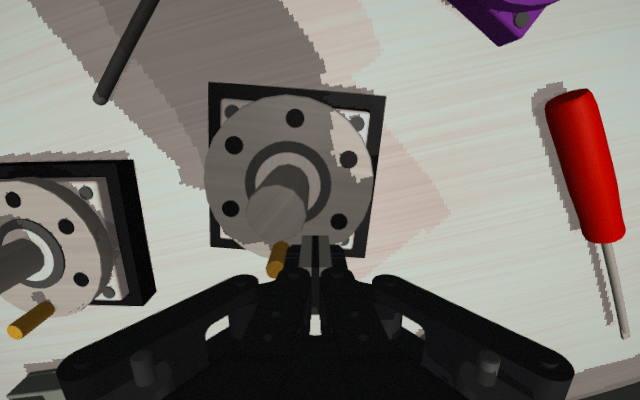

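Contact is made with A's peg at (277,259): 3.4 N and rising as the wheel turns. I'll go on in small arc steps and watch the force.

servo_tool(
  hand=[-1,-1],
  dp=[
    [0.3,-2,0],
    [0,0,0],
  ],
  spin=[-0.055,0],
)

```text
time_s: 7.6
tcp_pos: [523.5, 171.3, 13.9]
tool_rot: [0.565, -0.425, 0.565, 0.424]
wrist_force: [2.6, 3.0, -0.9]
finger_gap: 0.5
```

servo_tool(
  hand=[-1,-1],
  dp=[
    [0.2,-2,0],
    [0,0,0],
  ],
  spin=[-0.055,0],
)

```text
time_s: 7.85
tcp_pos: [523.7, 169.3, 13.9]
tool_rot: [0.577, -0.409, 0.577, 0.409]
wrist_force: [1.8, 2.1, 0.9]
finger_gap: -0.2
```

servo_tool(
  hand=[-1,-1],
  dp=[
    [0.1,-2,0],
    [0,0,0],
  ],
  spin=[-0.055,0],
)

```text
time_s: 8.1
tcp_pos: [523.7, 167.3, 13.9]
tool_rot: [0.588, -0.393, 0.588, 0.393]
wrist_force: [2.1, 2.4, 0.9]
finger_gap: -0.3
```

servo_tool(
  hand=[-1,-1],
  dp=[
    [0,-2,0],
    [0,0,0],
  ],
  spin=[-0.055,0],
)

```text
time_s: 8.35
tcp_pos: [523.7, 165.3, 13.9]
tool_rot: [0.598, -0.377, 0.599, 0.377]
wrist_force: [2.5, 1.8, 0.8]
finger_gap: 0.2
```

```bash
cat > ang.py <<'E'
from h import *
import sys
ax=np.array(eval(sys.argv[1]))
s=robot.state(); print(s['time_s'],np.round(s['tcp_pos'],1),np.round(s['wrist_force'],2))
for i in range(2):
  c=robot.grab_frame('wrist'); s=robot.state(); print('F',np.round(s['wrist_force'],2),np.round(s['ft_torque'],2))
J=rot(s['tool_rot'])[:,2]; print('jaw',np.degrees(np.arctan2(J[1],J[0])))
P,D=cloud(c); im=c['frame']; hsv=cv2.cvtColor(im,cv2.COLOR_RGB2HSV)
m=((hsv[...,0]>12)&(hsv[...,0]<30)&(hsv[...,1]>110)&(hsv[...,2]>40)&(D>0))
sh=(D>0)&(P[...,2]>82)&(P[...,2]<92)&(np.linalg.norm(P[...,:2]-ax,axis=-1)<18)
if sh.sum()>30:
  (u,v),r=cv2.minEnclosingCircle(np.argwhere(sh&(P[...,2]>86))[:,::-1].astype(np.float32).reshape(-1,1,2)); print('shafttop',np.round(at_z(c,u,v,89)[:2],1),'mean',np.round(P[sh&(P[...,2]>86)].mean(0),1))
k,l,st,ce=cv2.connectedComponentsWithStats(m.astype(np.uint8))
for i in range(1,k):
  if st[i,4]>40:
    q=P[l==i]; q=q[(q[:,2]>44)&(q[:,2]<68)]
    if len(q)>20 and np.linalg.norm(q.mean(0)[:2]-ax)<60:
      top=q[q[:,2]>61]; print('peg',len(q),'top',np.round(top.mean(0),1) if len(top) else None,'ang top',np.degrees(np.arctan2(*(top.mean(0)[:2]-ax)[::-1])) if len(top) else None,'all',np.round(q.mean(0),1),np.degrees(np.arctan2(*(q.mean(0)[:2]-ax)[::-1])))
cv2.imwrite('pics/'+sys.argv[2]+'.png',im[:,:,::-1])
E
python3 ang.py "(486.3,166.9)" a6
```

```text
8.35 [523.7 165.3  13.9] [2.48 1.82 0.77]
F [2.66 1.16 0.79] [ 0.41 -0.49  0.07]
F [2.43 0.91 1.23] [ 0.34 -0.47  0.04]
jaw 64.47026504889104
shafttop [484.6 167.7] mean [484.6 167.7  89. ]
peg 482 top [514.1 148.   63.9] ang top -34.17830427173173 all [513.1 148.9  58.9] -33.879780819304514
```

View pics/a6.png

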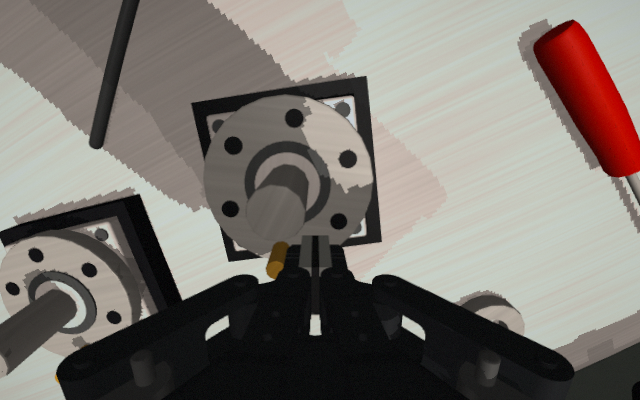

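The peg is now at about -34°, roughly 0.35 rad from its start. The drag is steady at about 3 N, with no binding yet.

servo_tool(
  hand=[-1,-1],
  dp=[
    [-0.1,-1.5,0],
    [0,0,0],
  ],
  spin=[-0.04,0],
)

```text
time_s: 8.7
tcp_pos: [523.6, 163.9, 13.9]
tool_rot: [0.606, -0.365, 0.606, 0.365]
wrist_force: [3.1, 2.1, 1.4]
finger_gap: 0.0
```

servo_tool(
  hand=[-1,-1],
  dp=[
    [-0.2,-1.5,0],
    [0,0,0],
  ],
  spin=[-0.04,0],
)

```text
time_s: 8.95
tcp_pos: [523.4, 162.4, 13.9]
tool_rot: [0.613, -0.353, 0.613, 0.352]
wrist_force: [2.0, 2.4, 0.7]
finger_gap: 0.1
```

```bash
python3 ang.py "(485.2,167.5)" a7
```

```text
8.95 [523.4 162.4  13.9] [2.03 2.38 0.73]
F [2.14 1.2  0.72] [ 0.37 -0.54 -0.05]
F [2.62 1.81 0.92] [ 0.36 -0.52  0.01]
jaw 59.880566027902766
shafttop [484.6 167.7] mean [484.7 167.7  89. ]
peg 479 top [512.5 145.8  63.9] ang top -38.505057199598276 all [511.6 146.7  58.9] -38.21650296241081
```

servo_tool(
  hand=[-1,-1],
  dp=[
    [-0.3,-1.5,0],
    [0,0,0],
  ],
  spin=[-0.04,0],
)

```text
time_s: 9.3
tcp_pos: [523.1, 160.9, 13.9]
tool_rot: [0.62, -0.34, 0.62, 0.34]
wrist_force: [3.4, 1.6, 0.6]
finger_gap: -0.1
```

servo_tool(
  hand=[-1,-1],
  dp=[
    [-0.3,-1.5,0],
    [0,0,0],
  ],
  spin=[-0.04,0],
)

```text
time_s: 9.55
tcp_pos: [522.8, 159.4, 13.9]
tool_rot: [0.626, -0.328, 0.627, 0.328]
wrist_force: [2.7, 1.3, 1.0]
finger_gap: -0.1
```

```bash
python3 ang.py "(485.2,167.5)" a8
```

```text
9.55 [522.8 159.4  13.9] [2.68 1.32 1.04]
F [2.45 2.6  1.38] [ 0.28 -0.58  0.04]
F [3.15 1.4  1.11] [ 0.3  -0.57  0.01]
jaw 55.29822557474081
shafttop [484.8 167.7] mean [484.7 167.7  89.1]
peg 484 top [510.7 143.6  63.8] ang top -43.10044984067351 all [509.8 144.6  58.9] -42.85494545587414
```

servo_tool(
  hand=[-1,-1],
  dp=[
    [-0.3,-1.2,0],
    [0,0,0],
  ],
  spin=[-0.035,0],
)

```text
time_s: 9.9
tcp_pos: [522.5, 158.2, 13.9]
tool_rot: [0.632, -0.317, 0.632, 0.317]
wrist_force: [2.5, 1.6, 0.0]
finger_gap: -0.2
```

servo_tool(
  hand=[-1,-1],
  dp=[
    [-0.3,-1.2,0],
    [0,0,0],
  ],
  spin=[-0.035,0],
)

```text
time_s: 10.15
tcp_pos: [522.2, 157.0, 13.9]
tool_rot: [0.638, -0.306, 0.638, 0.306]
wrist_force: [3.2, 1.4, 0.3]
finger_gap: 0.0
```

```bash
python3 ang.py "(485.2,167.5)" a9
```

```text
10.15 [522.2 157.   13.9] [3.19 1.45 0.34]
F [4.18 1.77 0.69] [ 0.21 -0.61 -0.02]
F [3.22 1.99 0.69] [ 0.2  -0.6   0.08]
jaw 51.28388290459198
shafttop [484.9 167.8] mean [484.8 167.8  89.1]
peg 482 top [509.1 142.   63.9] ang top -46.84888838193618 all [508.3 143.1  58.8] -46.55191743487375
```

The torque magnitude is constant at 0.64 N·m, so the wheel is still only dragging. I continue in 1 mm steps.

servo_tool(
  hand=[-1,-1],
  dp=[
    [-0.4,-1,0],
    [0,0,0],
  ],
  spin=[-0.03,0],
)

```text
time_s: 10.5
tcp_pos: [522.0, 156.1, 13.9]
tool_rot: [0.642, -0.296, 0.642, 0.296]
wrist_force: [4.4, 1.7, 0.2]
finger_gap: -0.0
```

servo_tool(
  hand=[-1,-1],
  dp=[
    [-0.4,-1,0],
    [0,0,0],
  ],
  spin=[-0.03,0],
)

```text
time_s: 10.75
tcp_pos: [521.8, 155.3, 14.0]
tool_rot: [0.647, -0.286, 0.646, 0.286]
wrist_force: [4.8, 2.7, 0.8]
finger_gap: -0.1
```

```bash
python3 ang.py "(485.2,167.5)" a10
```

```text
10.75 [521.8 155.3  14. ] [4.83 2.65 0.76]
F [ 4.65  2.79 -0.17] [ 0.52 -1.07  0.07]
F [ 4.78  2.14 -0.43] [ 0.52 -1.1   0.07]
jaw 47.80474273971541
shafttop [484.8 167.9] mean [484.9 167.8  89. ]
peg 456 top [507.9 141.1  63.8] ang top -49.30817413914572 all [507.2 142.2  58.8] -49.08456271861366
```

View pics/a10.png

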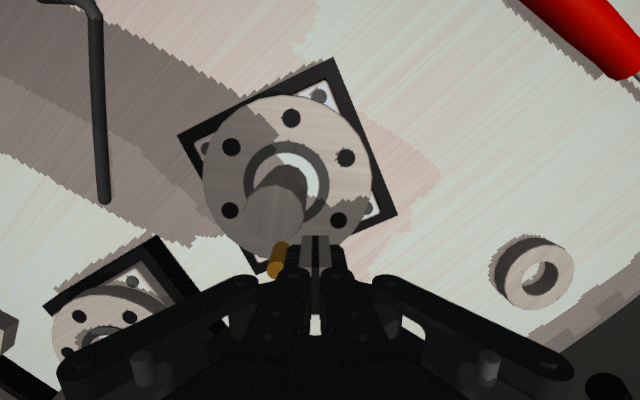

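A binds: the force rose to 5.4 N and the torque almost doubled. I stop, back off the peg, lift and go to B.

servo_tool(
  hand=[-1,-1,-1,-1,-1,-1,-1,-1],
  dp=[
    [3,3,0],
    [5,6,0],
    [0,0,40],
    [0,0,40],
    [0,-40,0],
    [0,-50,0],
    [1,-45,0],
    [0,0,0],
  ],
  spin=[0,0,0,0.05,0.16,0.16,0.16,0],
)

```text
time_s: 11.85
tcp_pos: [530.3, 25.4, 93.8]
tool_rot: [0.549, -0.445, 0.55, 0.445]
wrist_force: [-0.1, 0.8, 0.0]
finger_gap: 0.0
```

```bash
python3 ang.py "(491,10.5)" b1; python3 w.py b1 | grep -v wrist
```

```text
11.85 [530.3  25.4  93.8] [-0.1   0.82  0.01]
F [ 0.27  0.99 -0.89] [ 0.03  0.03 -0.02]
F [-0.44  0.94  0.15] [ 0.04 -0.02  0.03]
jaw 78.110482060626
shafttop [490.7   9.7] mean [490.6   9.7  89. ]
peg 214 top [525.8   2.8  63.8] ang top -12.452476771335771 all [524.8   3.5  60. ] -11.62732521931256
11.95 [530.4  29.4  93.8] [-0.44  0.94  0.15] -0.09244977654004202
jaw deg 78.110482060626
top peg [390.4 223.4] 13 [ 508.2 -163.5   60. ]
top peg [454.5 244. ] 14 [ 465.7 -309.1   60. ]
top peg [189.8 285.4] 14 [358.3 281.9  60. ]
```

View pics/b1.png

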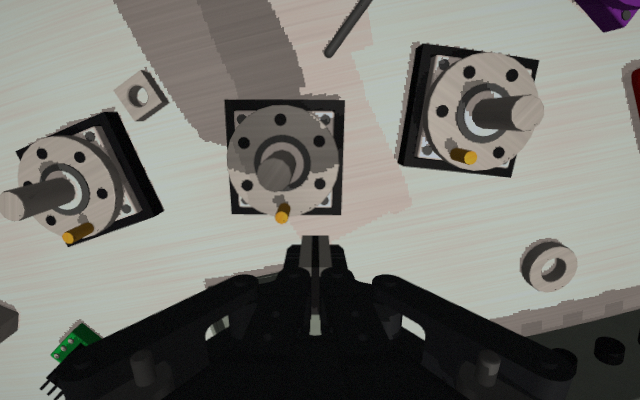

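B: axis (490.6,9.7), peg (525.5,3.0), starting angle about -11°. I descend beside it.

servo_tool(
  hand=[-1,-1,-1,-1,-1],
  dp=[
    [0,0,-35],
    [0,0,-30],
    [0,0,-15],
    [0,-4,0],
    [0,0,0],
  ],
  spin=[0,0.015,0,0,0],
)

```text
time_s: 12.68
tcp_pos: [530.9, 24.9, 14.8]
tool_rot: [0.546, -0.45, 0.545, 0.45]
wrist_force: [0.3, -0.6, 0.3]
finger_gap: 0.1
```

servo_tool(
  hand=[-1,-1,-1],
  dp=[
    [0.2,-2,0],
    [0.2,-2,0],
    [0,0,0],
  ],
  spin=[0,0,0],
)

```text
time_s: 13.05
tcp_pos: [531.0, 20.9, 14.2]
tool_rot: [0.545, -0.45, 0.545, 0.45]
wrist_force: [0.2, 0.4, 0.2]
finger_gap: -0.1
```

servo_tool(
  hand=[-1,-1,-1],
  dp=[
    [0.4,-2,0],
    [0.4,-2,0],
    [0,0,0],
  ],
  spin=[-0.04,-0.05,0],
)

```text
time_s: 13.42
tcp_pos: [531.7, 16.9, 13.9]
tool_rot: [0.565, -0.425, 0.565, 0.425]
wrist_force: [-0.4, -0.5, -0.5]
finger_gap: 0.2
```

```bash
python3 ang.py "(490.6,9.7)" b2
```

```text
13.425 [531.7  16.9  13.9] [-0.43 -0.48 -0.54]
F [-0.72 -0.77  0.11] [-0.05 -0.04 -0.03]
F [-0.52  0.54  0.62] [ 0.02 -0.05  0.  ]
jaw 73.92602022470942
shafttop [490.4   9.8] mean [490.4   9.9  89.1]
peg 545 top [524.1  -1.7  63.9] ang top -18.722071125801538 all [523.   -0.9  59. ] -18.208980169159286
```

View pics/b2.png

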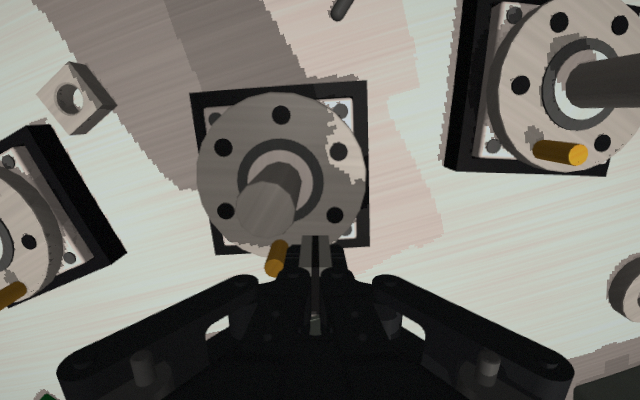

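B turns freely (7° already, no measurable force). I carry it round its arc.

servo_tool(
  hand=[-1,-1,-1,-1,-1,-1,-1,-1],
  dp=[
    [0.4,-3.8,0],
    [0.1,-3.7,0],
    [-0.2,-3.7,0],
    [-0.5,-3.7,0],
    [-0.9,-3.7,0],
    [-1.2,-3.5,0],
    [-1.5,-3.4,0],
    [-1.8,-3.3,0],
  ],
  spin=[-0.09,-0.09,-0.09,-0.09,-0.09,-0.09,-0.09,-0.09],
)

```text
time_s: 14.52
tcp_pos: [526.0, -11.7, 13.9]
tool_rot: [0.679, -0.198, 0.679, 0.198]
wrist_force: [0.4, -0.1, 0.1]
finger_gap: -0.0
```

```bash
python3 ang.py "(490.5,9.8)" b3
```

```text
14.525 [526.  -11.7  13.9] [ 0.36 -0.1   0.13]
F [-0.7  -0.31  0.65] [-0.04  0.04 -0.05]
F [-0.09  0.07 -0.61] [-0.02 -0.04 -0.  ]
jaw 32.5847715858103
shafttop [491.   10.3] mean [491.   10.3  89.1]
peg 564 top [507.8 -21.3  63.9] ang top -60.89517095885877 all [507.4 -20.   59.1] -60.40855988432613
```

servo_tool(
  hand=[-1,-1,-1,-1,-1,-1,-1,-1],
  dp=[
    [-2.1,-3.1,0],
    [-2.3,-2.8,0],
    [-2.5,-2.6,0],
    [-2.8,-2.4,0],
    [-3,-2.1,0],
    [-3.2,-1.9,0],
    [-1.6,-0.8,0],
    [-1.6,-0.7,0],
  ],
  spin=[-0.09,-0.09,-0.09,-0.09,-0.09,-0.09,-0.045,-0.04],
)

```text
time_s: 15.62
tcp_pos: [507.0, -28.0, 13.9]
tool_rot: [0.707, 0.019, 0.707, -0.019]
wrist_force: [-0.5, -0.2, -0.3]
finger_gap: -0.1
```

```bash
python3 ang.py "(490.5,9.8)" b4; python3 w.py b4|grep top
```

```text
15.625 [507.  -28.   13.9] [-0.46 -0.23 -0.3 ]
F [ 0.21 -0.17  0.11] [-0.02  0.03 -0.01]
F [-0.09  0.18 -0.55] [-0.01  0.02  0.03]
jaw -3.1550611740677246
shafttop [491.6  10.2] mean [491.6  10.2  89.1]
peg 553 top [487.3 -25.3  63.9] ang top -95.16916217477569 all [487.7 -24.   59.1] -94.66265659606948
top peg [255.7 218.1] 9 [511.8 142.1  60. ]
top peg [390.4 223.4] 13 [ 508.2 -163.5   60. ]
top peg [454.7 244. ] 13 [ 465.7 -309.5   60. ]
```

View pics/b4.png

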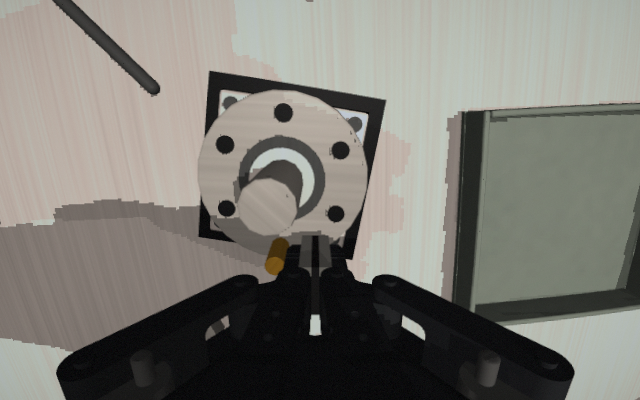

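B is turned about 86°, so it needs a last 4°.

servo_tool(
  hand=[-1,-1,-1,-1],
  dp=[
    [-1,-0.4,0],
    [-1,-0.4,0],
    [-0.8,-0.4,0],
    [0,0,0],
  ],
  spin=[-0.03,-0.025,-0.02,0],
)

```text
time_s: 16.32
tcp_pos: [504.1, -29.3, 13.9]
tool_rot: [0.706, 0.046, 0.706, -0.046]
wrist_force: [0.6, 0.3, -0.1]
finger_gap: -0.6
```

```bash
python3 ang.py "(490.5,9.8)" b5
```

```text
16.325 [504.1 -29.3  13.9] [ 0.59  0.34 -0.12]
F [ 0.25 -0.01  0.7 ] [0.   0.02 0.03]
F [ 0.93  0.75 -0.13] [-0.01 -0.03  0.  ]
jaw -7.433961771829013
shafttop [491.6  10.2] mean [491.6  10.1  89.1]
peg 567 top [485.  -25.1  63.9] ang top -99.04039318962192 all [485.5 -23.7  59.1] -98.4355591248683
```

B stands at -100.6°, 89.5° from its start. I back off, lift and go over to C.

servo_tool(
  hand=[-1,-1,-1,-1,-1,-1,-1,-1],
  dp=[
    [3,-0.5,0],
    [6,-1,0],
    [0,0,40],
    [0,0,40],
    [0,-40,0],
    [0,-45,0],
    [1,-45,0],
    [0,-32,0],
  ],
  spin=[0,0,0,-0.17,-0.18,-0.18,-0.18,-0.18],
)

```text
time_s: 17.42
tcp_pos: [514.2, -195.0, 94.1]
tool_rot: [0.616, 0.347, 0.616, -0.347]
wrist_force: [-0.1, -0.3, -0.4]
finger_gap: 0.1
```

servo_tool(
  hand=[-1,-1,-1],
  dp=[
    [1,0,0],
    [1,0,0],
    [0,0,0],
  ],
  spin=[-0.18,-0.17,0],
)

```text
time_s: 17.8
tcp_pos: [516.4, -192.7, 93.8]
tool_rot: [0.548, 0.447, 0.548, -0.447]
wrist_force: [0.2, -0.1, 0.3]
finger_gap: -0.0
```

```bash
python3 ang.py "(473.5,-170)" c1; python3 w.py c1|grep top; python3 -c "
from h import *;print(robot.state()['qpos'])"
```

```text
17.8 [ 516.4 -192.7   93.8] [ 0.23 -0.05  0.32]
F [-1.21 -0.6   0.01] [ 0.03 -0.06 -0.02]
F [-0.47  0.17 -0.78] [ 0.02 -0.03  0.02]
jaw -78.23571470045668
shafttop [ 476.  -171.1] mean [ 477.4 -169.7   89. ]
peg 222 top [ 509.4 -165.    63.9] ang top 7.949200582181257 all [ 510.6 -165.2   60. ] 7.312857630513568
top peg [255.7 218.1] 9 [511.8 142.1  60. ]
top peg [329.3 232.2] 9 [484.4 -25.4  60. ]
top peg [189.8 285.4] 14 [358.3 281.9  60. ]
[ 0.01329136  0.89822423  0.58119727  1.70669656 -0.68257467  0.7493617
 -0.42841719]
```

View pics/c1.png

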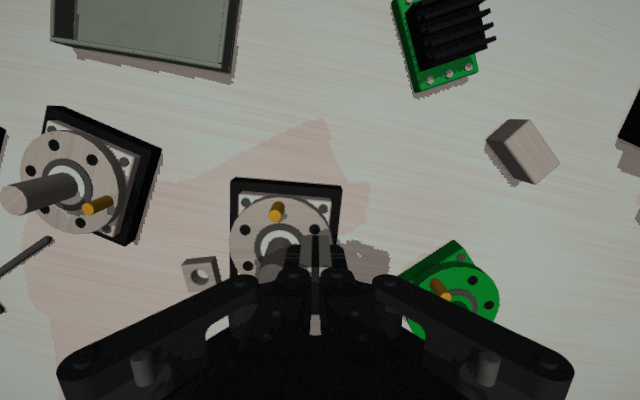

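The camera is now on the far side. C's peg shows at (277,212), world (509,-164.5), angle about 11°. I'll push it counter-clockwise. Descending.

servo_tool(
  hand=[-1,-1,-1,-1,-1],
  dp=[
    [0,0,-35],
    [0,0,-30],
    [0,0,-15],
    [-1,7,0],
    [0,0,0],
  ],
  spin=[0,0,0,0,0],
)

```text
time_s: 18.62
tcp_pos: [515.6, -185.2, 14.9]
tool_rot: [0.548, 0.447, 0.548, -0.447]
wrist_force: [-0.0, -0.2, -0.8]
finger_gap: -0.1
```

servo_tool(
  hand=[-1,-1,-1],
  dp=[
    [-0.3,2,0],
    [-0.3,2,0],
    [0,0,0],
  ],
  spin=[0,0,0],
)

```text
time_s: 19.0
tcp_pos: [514.7, -181.6, 14.1]
tool_rot: [0.548, 0.447, 0.548, -0.447]
wrist_force: [-0.3, -0.2, -0.1]
finger_gap: 0.1
```

servo_tool(
  hand=[-1,-1,-1],
  dp=[
    [0.4,2,0],
    [0.4,2,0],
    [0,0,0],
  ],
  spin=[0.04,0.04,0],
)

```text
time_s: 19.38
tcp_pos: [515.4, -177.6, 13.9]
tool_rot: [0.565, 0.425, 0.565, -0.425]
wrist_force: [-0.6, 0.7, 0.3]
finger_gap: 0.2
```

```bash
python3 ang.py "(474.5,-170.5)" c2; python3 w.py c2|grep top
```

```text
19.375 [ 515.4 -177.6   13.9] [-0.6   0.69  0.33]
F [-0.8   0.11  0.78] [ 0.   -0.01  0.  ]
F [ 0.14 -0.33 -0.25] [ 0.02 -0.   -0.07]
jaw -73.92784398606528
peg 504 top [ 508.9 -159.9   63.9] ang top 17.094812858759465 all [ 510.2 -159.9   58.9] 16.484261381975053
top peg [255.7 218.1] 9 [511.8 142.1  60. ]
top peg [189.8 285.4] 14 [358.3 281.9  60. ]
```

View pics/c2.png

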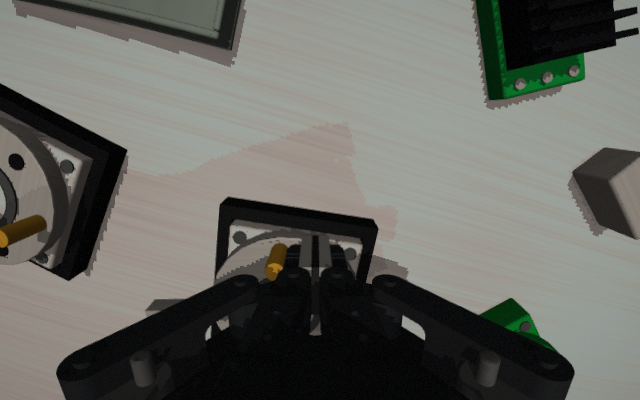

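C turns freely too (about 8° so far, no force). I carry it round its arc.

servo_tool(
  hand=[-1,-1,-1,-1,-1,-1,-1,-1],
  dp=[
    [0.4,3.8,0],
    [0.1,3.7,0],
    [-0.2,3.7,0],
    [-0.5,3.7,0],
    [-0.9,3.7,0],
    [-1.2,3.5,0],
    [-1.5,3.4,0],
    [-1.8,3.3,0],
  ],
  spin=[0.09,0.09,0.09,0.09,0.09,0.09,0.09,0.09],
)

```text
time_s: 20.58
tcp_pos: [509.7, -149.0, 13.9]
tool_rot: [0.679, 0.198, 0.679, -0.198]
wrist_force: [0.1, -0.2, 0.2]
finger_gap: 0.2
```

```bash
python3 ang.py "(474.5,-170.5)" c3; python3 w.py c3|grep top
```

```text
20.575 [ 509.7 -149.    13.9] [ 0.11 -0.18  0.16]
F [ 0.56 -0.24  0.32] [-0.   -0.04 -0.01]
F [ 0.23 -0.01  0.2 ] [0.04 0.03 0.01]
jaw -32.58705276371047
peg 489 top [ 491.7 -139.7   63.8] ang top 60.869624813785414 all [ 492.7 -138.8   58.6] 60.15251613784997
top peg [255.7 218.1] 9 [511.8 142.1  60. ]
top peg [189.8 285.4] 14 [358.3 281.9  60. ]
```

View pics/c3.png

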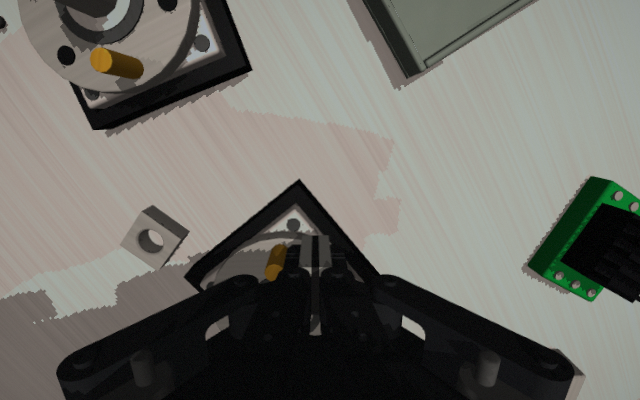

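servo_tool(
  hand=[-1,-1,-1,-1,-1,-1,-1,-1],
  dp=[
    [-2.1,3.1,0],
    [-2.3,2.8,0],
    [-2.5,2.6,0],
    [-2.8,2.4,0],
    [-3,2.1,0],
    [-3.2,1.9,0],
    [-1.6,0.8,0],
    [-1.6,0.7,0],
  ],
  spin=[0.09,0.09,0.09,0.09,0.09,0.09,0.045,0.04],
)

```text
time_s: 21.78
tcp_pos: [490.6, -132.7, 13.9]
tool_rot: [0.707, -0.02, 0.707, 0.019]
wrist_force: [-0.3, -0.2, -0.6]
finger_gap: 0.4
```

```bash
python3 ang.py "(474.5,-170.5)" c4; python3 w.py c4|grep top
```

```text
21.775 [ 490.6 -132.7   13.9] [-0.25 -0.2  -0.63]
F [-0.47 -0.54 -0.65] [-0.03 -0.1   0.01]
F [ 0.27 -0.51 -0.21] [ 0.06 -0.02  0.03]
jaw 3.151588300775615
peg 476 top [ 470.3 -135.1   63.9] ang top 96.81496310340016 all [ 470.6 -133.8   58.7] 96.01830791788386
top peg [255.7 218.1] 9 [511.8 142.1  60. ]
top peg [329.3 232. ] 7 [484.9 -25.3  60. ]
top peg [189.8 285.4] 14 [358.3 281.9  60. ]
```

View pics/c4.png

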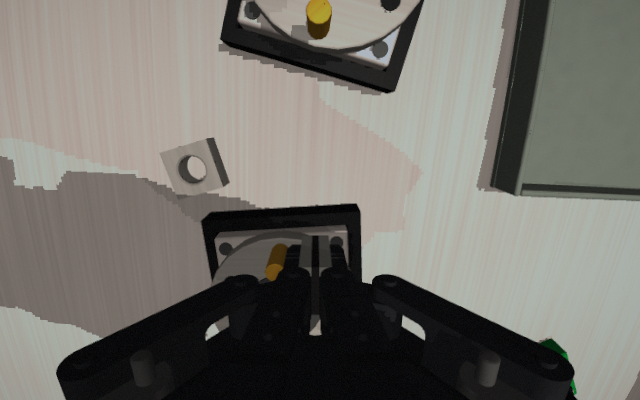

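servo_tool(
  hand=[-1,-1,-1,-1,-1,-1,-1],
  dp=[
    [-1.1,0.4,0],
    [-0.9,0.3,0],
    [0,0,0],
    [3,0.3,0],
    [6,0.6,0],
    [0,0,40],
    [0,0,40],
  ],
  spin=[0.03,0.02,0,0,0,0,0],
)

```text
time_s: 22.85
tcp_pos: [497.8, -130.9, 94.9]
tool_rot: [0.706, -0.037, 0.706, 0.037]
wrist_force: [0.0, 0.1, 0.1]
finger_gap: 0.1
```

servo_tool(
  hand=[-0.5,-0.2,-0.2],
  dp=[
    [0,50,0],
    [0,50,0],
    [0,30,0],
  ],
  spin=[0,0,0],
)

```text
time_s: 23.22
tcp_pos: [497.9, 1.6, 94.0]
tool_rot: [0.706, -0.038, 0.706, 0.038]
wrist_force: [0.3, -0.5, 0.1]
finger_gap: 34.4
```

```bash
python3 ang.py "(474.3,-170.3)" c5; python3 w.py c5
python3 - <<'E'
from h import *
c=pickle.load(open('c5top.pkl','rb')); im=c['frame'][:,:,::-1]
cv2.imwrite('pics/c5c.png',cv2.resize(im[110:290,210:440],None,fx=3.4,fy=3.3,interpolation=cv2.INTER_CUBIC))
P,D=cloud(c)
for n,ax in [('A',(486,167)),('C',(474,-170))]:
    m=(D>0)&(P[...,2]>82)&(P[...,2]<95)&(np.linalg.norm(P[...,:2]-ax,axis=-1)<20); print(n,m.sum(),P[m].mean(0))
E
```

```text
23.225 [497.9   1.6  94. ] [ 0.3  -0.53  0.08]
F [-0.39  7.31 -0.26] [0.38 0.01 0.01]
F [ 0.43 -0.14  0.15] [-0.06  0.01  0.02]
jaw 6.277133658697981
23.325 [497.9   2.6  93.9] [ 0.43 -0.14  0.15] 34.20996736916006
jaw deg 6.277133658697981
wrist peg [362.   5.] 161 [511.6 141.9  60. ]
wrist peg [295.  243.4] 202 [484.8 -24.   60. ]
top peg [255.7 218.1] 9 [511.8 142.1  60. ]
top peg [377.7 240.3] 10 [ 469.2 -135.4   60. ]
top peg [454.3 243.9] 15 [ 465.9 -308.7   60. ]
top peg [189.8 285.4] 14 [358.3 281.9  60. ]
A 77 [486.24580382 167.17780539  88.24344673]
C 79 [ 473.95892691 -170.59939182   88.30135317]
```

View pics/c5c.png

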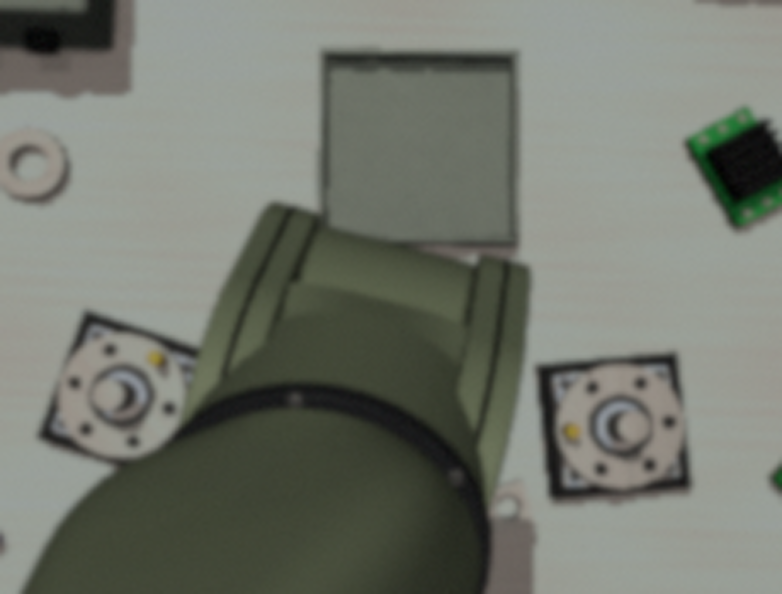

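View pics/c5.png

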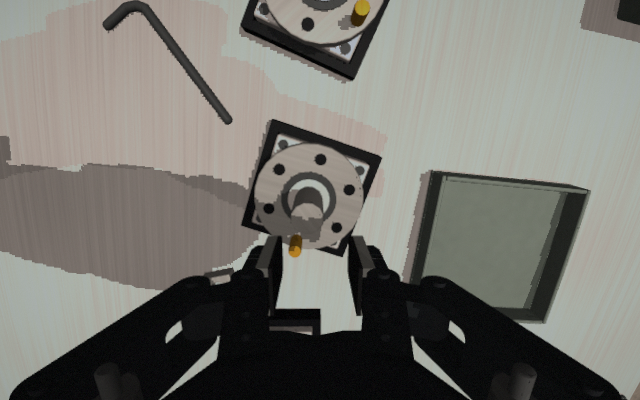

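Run:
```python
from h import *
def wc(c,ax):
    im=c['frame'].astype(float); w=np.clip((im[...,0]+im[...,1])/2-im[...,2]-14,0,None)
    u0,v0=proj(c,[*ax,40]); Y,X=np.mgrid[0:400,0:640]
    best=None
    w=w*(np.hypot(X-u0,Y-v0)<26)
    i=np.unravel_index(w.argmax(),w.shape); m=np.hypot(X-i[1],Y-i[0])<5; W=w*m
    return (W*X).sum()/W.sum(),(W*Y).sum()/W.sum(),W.sum()
new={'top':pickle.load(open('c5top.pkl','rb')),'scene':robot.grab_frame('scene')}
pickle.dump(new['scene'],open('c5scene.pkl','rb'.replace('r','w')))
for n in ['top','scene']:
    old=pickle.load(open(n+'.pkl','rb'))
    for nm,ax in [('A',(486,167.1)),('B',(491.4,10.2)),('C',(474,-170.5))]:
        for c in (old,new[n]):
            u,v,s=wc(c,ax); p=at_z(c,u,v,62 if n=='top' else 56)[:2]; d=p-ax; print(n,nm,np.round((u,v),2),round(s),np.round(p,1),round(np.hypot(*d),1),round(np.degrees(np.arctan2(d[1],d[0])),1))
```

```text
top A [248.29 213.87] 690 [520.8 158.7] 35.8 -13.5
top A [255.22 218.11] 824 [511.7 142.8] 35.4 -43.4
top B [317.06 212.96] 672 [527.2   3.6] 36.4 -10.5
top B [308.59 207.24] 18 [539.6  23.1] 49.9 15.0
top C [390.52 223.02] 774 [ 509.  -163.4] 35.7 11.4
top C [377.93 240.21] 902 [ 469.4 -135.6] 35.2 97.5
scene A [391.94 198.27] 665 [519.  159.4] 33.9 -13.2
scene A [384.76 195.22] 690 [510.2 143.3] 33.9 -44.5
scene B [324.37 198.85] 597 [525.    3.1] 34.4 -11.9
scene B [312.71 185.16] 380 [483.6 -26.2] 37.2 -102.1
scene C [253.63 191.65] 586 [ 507.7 -164.9] 34.2 9.5
scene C [267.53 179.49] 598 [ 468.2 -136.8] 34.2 99.7
```

C is about 88° from its start (top camera 86°, scene camera 90°). B is about 90°, and A rests at about -44°. I name A the bad one: the unit at top-image (247,229), with its peg now at (255,218). It was the only wheel that dragged, at 3 N, and then bound. For the grasp the jaw line must be at 46°.

servo_tool(
  hand=[0.2,0.2,0.2,0.2,0.2,0.2],
  dp=[
    [-3,41,0],
    [-3,41,0],
    [-3,41,0],
    [-3,30,0],
    [0,11.5,0],
    [0,0,0],
  ],
  spin=[0.17,0.17,0.17,0.17,0.01,0],
  newtons=60,
)

```text
time_s: 24.22
tcp_pos: [486.0, 162.7, 93.9]
tool_rot: [0.652, -0.273, 0.653, 0.272]
wrist_force: [0.4, 0.1, 1.0]
finger_gap: 51.3
```

```bash
python3 ang.py "(485.7,167.3)" d1
python3 - <<'E'
from h import *
c=robot.grab_frame('wrist');s=robot.state(); print(s['finger_gap'],s['tcp_pos'])
t=s['tcp_pos'];Rm=rot(s['tool_rot']);P,D=cloud(c); q=(P-t)@Rm
m=(D>0)&(P[...,2]>86)&(P[...,2]<92)&(np.linalg.norm(P[...,:2]-[485.7,167.3],axis=-1)<16); print('shaft tool',q[m].mean(0),m.sum())
m=(D>0)&(np.abs(q[...,1])<16)&(np.abs(q[...,2])<48)&(q[...,0]>-100)&(q[...,0]<-20)
Q=q[m]
for a in np.arange(-24,-80,-6):
    b=Q[(Q[:,0]<=a)&(Q[:,0]>a-6)]
    L=b[b[:,2]<0];Rr=b[b[:,2]>0]
    if len(L) and len(Rr): print(a,len(b),'L',L[:,2].min(),L[:,2].max(),'R',Rr[:,2].min(),Rr[:,2].max())
E
```

```text
24.225 [486.  162.7  93.9] [0.36 0.05 0.96]
F [0.64 0.21 0.19] [ 0.03 -0.04  0.  ]
F [-0.   -0.08 -0.08] [-0.02  0.04  0.06]
jaw 45.319909165621745
shafttop [484.2 167.6] mean [484.4 167.6  89. ]
peg 231 top [510.4 142.6  63.8] ang top -44.94334301518573 all [509.4 143.6  59. ] -45.0236410468142
50.91663048745667 [485.93651395 161.99996335  93.91791496]
shaft tool [4.92041035 4.9309285  2.87094097] 849
-30 28 L -26.62884490571771 -26.402074027426696 R 24.283311000636022 24.722079474346547
-36 263 L -37.04822860193691 -26.104801390846553 R 24.122075881211863 35.573608179682765
-42 437 L -40.36995616023181 -26.145874165327346 R 24.119930875811313 37.95589860742449
-48 524 L -40.36747063388312 -26.208114571437026 R 24.190761609137674 38.2963461668575
-54 589 L -40.47550728855771 -26.31204653374906 R 24.128952764842143 38.25648774719846
-60 631 L -40.454710328750025 -26.314201050600868 R 24.292301267472357 38.55965784330332
-66 672 L -33.31370960180317 -26.32765435708671 R 24.16520684113192 31.19267400746416
-72 641 L -47.30271075906327 -26.350881478298945 R 24.339468502008454 46.80519335701314
-78 1087 L -47.988736580416955 -26.723517343725224 R 24.656649257899765 47.83216388146488
```

View pics/d1.png

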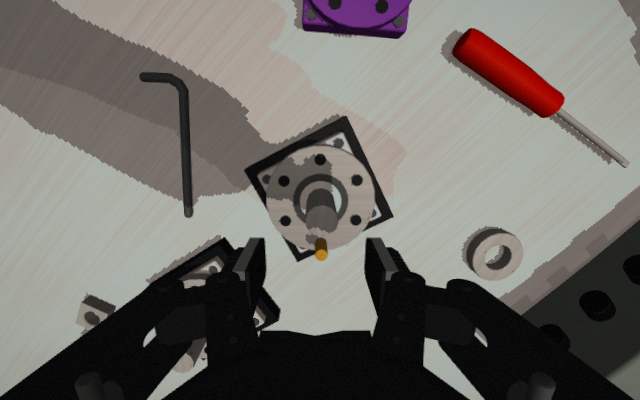

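Shaft A's top is centred at about (320,205) and the peg at (321,252), square to the jaws. It needs a +6 mm shift in y, then straight down.

servo_tool(
  hand=[0.2,0.2,0.2,0.2,0.2],
  dp=[
    [0,6,0],
    [0,0,-30],
    [0,0,-28],
    [0,0,-17],
    [0,0,0],
  ],
  spin=[0,0,0,0,0],
)

```text
time_s: 25.0
tcp_pos: [485.2, 169.2, 18.2]
tool_rot: [0.651, -0.274, 0.653, 0.273]
wrist_force: [0.5, -0.9, -0.0]
finger_gap: 51.2
```

```bash
python3 ang.py "(485.7,167.3)" d2
python3 - <<'E'
from h import *
c=robot.grab_frame('wrist');s=robot.state(); print(s['finger_gap'],s['tcp_pos'])
t=s['tcp_pos'];Rm=rot(s['tool_rot']);P,D=cloud(c); q=(P-t)@Rm
m=(D>0)&(P[...,2]>60)&(P[...,2]<92)&(np.linalg.norm(P[...,:2]-[485.7,167.3],axis=-1)<16); print('shaft tool',q[m].mean(0),q[m].min(0),q[m].max(0),m.sum())
E
```

```text
25.0 [485.2 169.2  18.2] [ 0.52 -0.91 -0.02]
F [ 0.77 -0.04  0.68] [ 0.01  0.02 -0.01]
F [ 0.29 -0.09  0.63] [ 0.05 -0.01  0.04]
jaw 45.52262992647481
shafttop [484.2 168.3] mean [484.3 168.1  89. ]
peg 290 top [510.5 142.8  63.9] ang top -44.70018409417558 all [510.4 142.9  63.6] -44.55781985640364
51.09003819520113 [486.00169465 169.59118462  19.66759406]
shaft tool [-63.94595486   2.81273043  -2.28324988] [-71.29300782 -12.06433084 -13.35659913] [-40.35194543  10.29425141   8.57367454] 3139
```

View pics/d2.png

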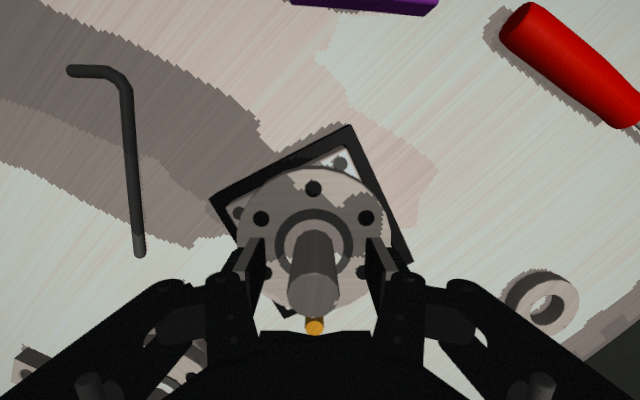

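The shaft is well between the pads, within 1.5 mm of centre. I correct that and close.

servo_tool(
  hand=[0,-0.2,-0.5,-1,-1,-1],
  dp=[
    [-0.9,-0.9,0],
    [0,0,0],
    [0,0,0],
    [0,0,0],
    [0,0,0],
    [0,0,0],
  ],
  spin=[0,0,0,0,0,0],
  newtons=60,
)

```text
time_s: 25.9
tcp_pos: [485.1, 168.8, 19.3]
tool_rot: [0.652, -0.274, 0.652, 0.274]
wrist_force: [-1.3, 1.4, 7.8]
finger_gap: 20.3
```

```bash
python3 ang.py "(485.7,167.3)" d3
```

```text
25.9 [485.1 168.8  19.3] [-1.27  1.36  7.8 ]
F [-1.22  0.9   7.39] [0.24 0.06 0.05]
F [-1.15  2.24  7.54] [0.18 0.06 0.03]
jaw 45.5541169493655
shafttop [482.9 169.9] mean [484.  168.5  88.9]
peg 297 top [510.5 142.8  63.9] ang top -44.700409950667265 all [510.4 142.9  63.6] -44.62545767615194
```

View pics/d3.png

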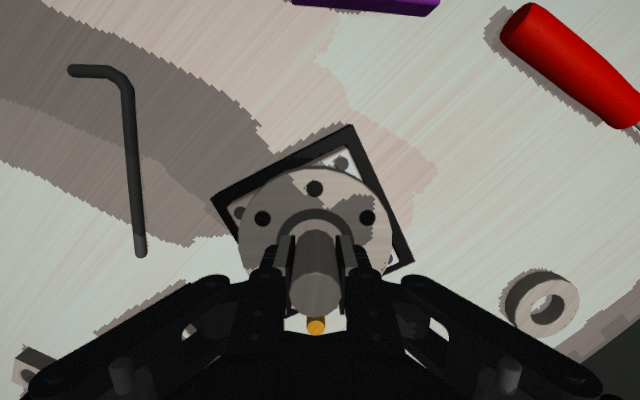

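Gripped, gap 20.3 mm. I lift straight up slowly.

servo_tool(
  hand=[-1,-1,-1,-1,-1,-1,-1],
  dp=[
    [0,0,3],
    [0,0,5],
    [0,0,8],
    [0,0,10],
    [0,0,10],
    [0,0,10],
    [0,0,0],
  ],
  spin=[0,0,0,0,0,0,0],
)

```text
time_s: 26.88
tcp_pos: [485.1, 168.7, 65.7]
tool_rot: [0.652, -0.274, 0.652, 0.274]
wrist_force: [0.3, 0.4, -9.3]
finger_gap: 20.8
```

Run:
```python
from h import *
s=robot.state(); print(s['time_s'],s['tcp_pos'],s['wrist_force'],s['ft_torque'],s['finger_gap'])
c=robot.grab_frame('scene'); im=c['frame'][:,:,::-1]
cv2.imwrite('pics/e1.png',cv2.resize(im[110:310,200:480],None,fx=2.8,fy=2.8,interpolation=cv2.INTER_CUBIC))
# tray
t=pickle.load(open('top.pkl','rb'))
for n,c2 in [('scene',c)]:
  for d in robot.outline_of(n,'tray')[:1]:
    ct,_=cv2.findContours(d['mask'].astype(np.uint8),0,2); h=cv2.approxPolyDP(cv2.convexHull(max(ct,key=cv2.contourArea)),8,True)[:,0]
    print([np.round(at_z(c2,*p,26)[:2],1) for p in h])
g=t['frame'][120:192,298:370,::-1]; cv2.imwrite('pics/tray.png',cv2.resize(g,None,fx=8,fy=8,interpolation=cv2.INTER_CUBIC))
P,D=cloud(t); m=(D>0)&(P[...,2]>18)&(P[...,2]<34)&(np.abs(P[...,0]-671)<95)&(np.abs(P[...,1]+25)<95)
q=P[m]; print(len(q)); r=cv2.minAreaRect(q[:,:2].astype(np.float32)); print(r)
```

```text
26.875 [485.06672288 168.68275368  65.69190032] [ 0.27134921  0.4068938  -9.25102011] [ 0.0405582  -0.03659418 -0.01018946] 20.755676959124493
[array([614.1, -98. ]), array([604.7,  31.9]), array([750.9,  38.7]), array([753.2, -89. ])]
458
((672.1873779296875, -30.200881958007812), (140.2630157470703, 139.2234649658203), 1.3508601188659668)
```

View pics/e1.png

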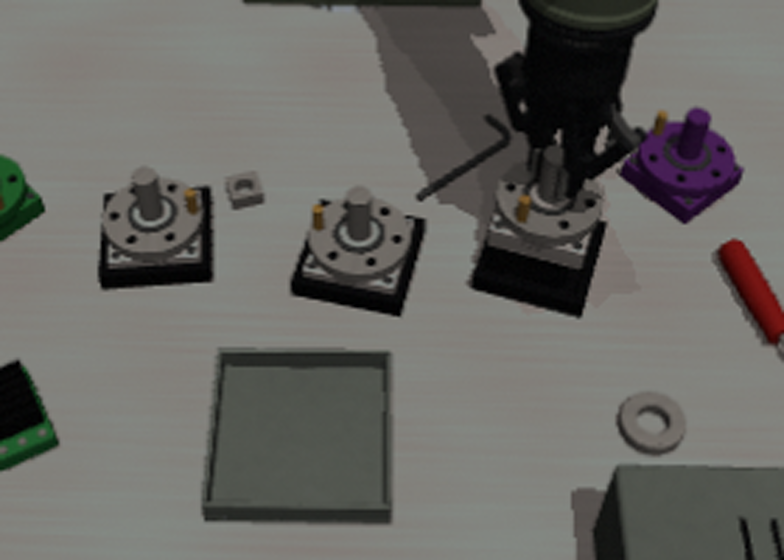

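View pics/tray.png

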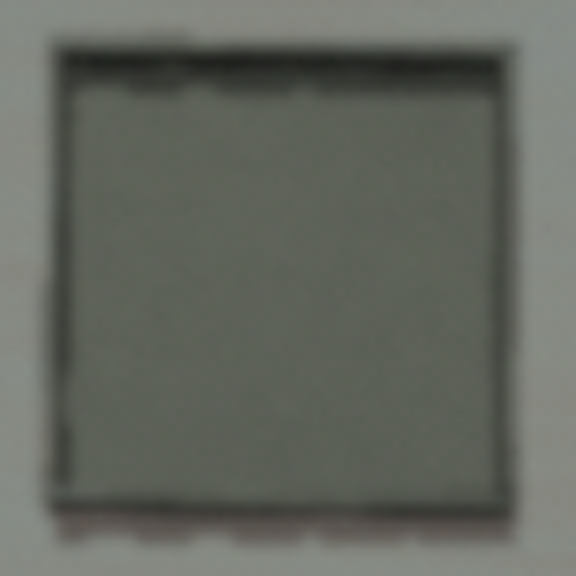

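Unit A is clear of its socket with a 9.3 N load. The tray centre is (672,-30). I carry it over.

servo_tool(
  hand=[-1,-1,-1,-1,-1,-1,-1,-1],
  dp=[
    [10,-10,0],
    [20,-21,0],
    [24,-26,0],
    [24,-26,0],
    [24,-26,0],
    [24,-26,0],
    [24,-26,0],
    [20,-21,0],
  ],
  spin=[0,0,0,0,0,0,0,0],
)

```text
time_s: 27.98
tcp_pos: [655.3, -15.8, 64.3]
tool_rot: [0.652, -0.273, 0.653, 0.273]
wrist_force: [0.1, -0.4, -9.3]
finger_gap: 20.5
```

servo_tool(
  hand=[-1,-1,-1,-1],
  dp=[
    [12,-12,0],
    [5,-4,0],
    [0,0,0],
    [0,0,0],
  ],
  spin=[0,0,0,0],
)

```text
time_s: 28.48
tcp_pos: [671.3, -28.7, 64.8]
tool_rot: [0.652, -0.274, 0.652, 0.274]
wrist_force: [-0.1, 0.3, -7.6]
finger_gap: 20.8
```

Run:
```python
from h import *
s=robot.state(); print(s['time_s'],s['tcp_pos'],s['wrist_force'],s['ft_torque'],s['finger_gap'])
c=robot.grab_frame('scene'); im=c['frame'][:,:,::-1]
cv2.imwrite('pics/e2.png',cv2.resize(im[150:310,210:430],None,fx=3.6,fy=3.6,interpolation=cv2.INTER_CUBIC))
c=robot.grab_frame('wrist'); cv2.imwrite('pics/e2w.png',c['frame'][:,:,::-1])
P,D=cloud(c); t=s['tcp_pos']
m=(D>0)&(P[...,2]>131)&(P[...,2]<140)&(np.linalg.norm(P[...,:2]-t[:2],axis=-1)<18); print('shaft',P[m].mean(0),m.sum())
```

```text
28.475 [671.34260883 -28.70644253  64.83413943] [-0.12538846  0.30522626 -7.59718497] [-0.01023239 -0.04992691  0.00032782] 20.768329901544316
shaft [670.31650109 -28.76564897 134.40955347] 2736
```

View pics/e2.png

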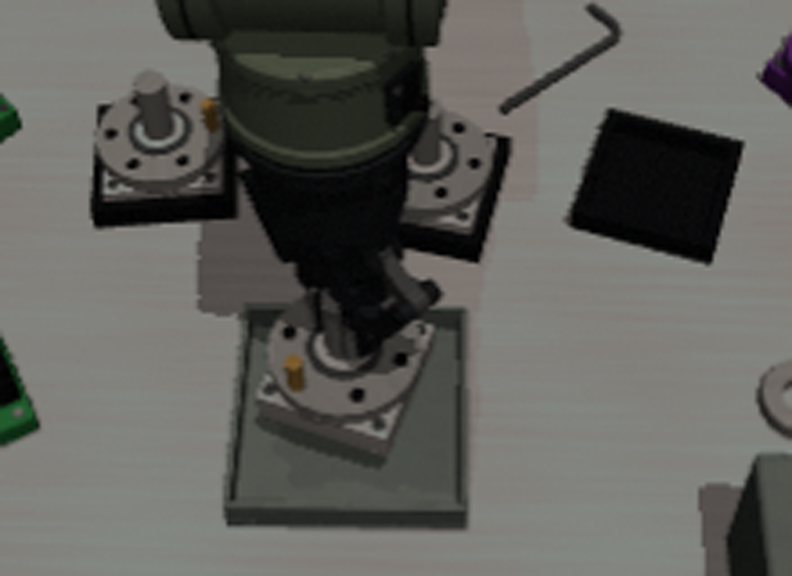

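View pics/e2w.png

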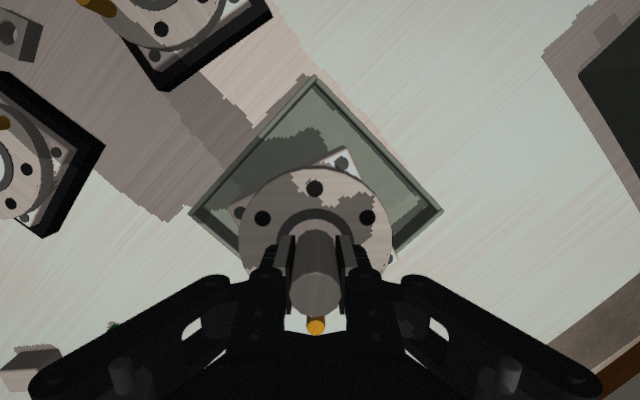

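The unit hangs level over the middle of the tray, and it has 45 mm to go down.

servo_tool(
  hand=[-1,-1,-1,-1,-1,-1],
  dp=[
    [0,0,-9],
    [0,0,-12],
    [0,0,-12],
    [0,0,-6],
    [0,0,-3],
    [0,0,0],
  ],
  spin=[0,0,0,0,0,0],
)

```text
time_s: 29.32
tcp_pos: [671.8, -29.4, 23.0]
tool_rot: [0.652, -0.274, 0.652, 0.274]
wrist_force: [0.4, 0.1, -9.0]
finger_gap: 20.6
```

servo_tool(
  hand=[-1,-1,-1],
  dp=[
    [0,0,-1],
    [0,0,-1],
    [0,0,0],
  ],
  spin=[0,0,0],
)

```text
time_s: 29.7
tcp_pos: [671.7, -29.4, 20.9]
tool_rot: [0.652, -0.274, 0.652, 0.274]
wrist_force: [0.3, -0.9, -8.1]
finger_gap: 20.5
```

Run:
```python
from h import *
c=robot.grab_frame('wrist'); s=robot.state(); print(s['time_s'],s['tcp_pos'],s['wrist_force'],s['ft_torque'])
P,D=cloud(c); t=s['tcp_pos']
m=(D>0)&(P[...,2]>86)&(P[...,2]<98)&(np.linalg.norm(P[...,:2]-t[:2],axis=-1)<18); print('shaft',P[m].mean(0),m.sum())
```

```text
29.75 [671.74282798 -29.38263278  20.95427524] [ 0.18683086  0.23566172 -9.26087603] [ 0.01802215  0.00792486 -0.03541845]
shaft [670.48998843 -29.10591693  90.48748147] 2924
```

servo_tool(
  hand=[-1,-1],
  dp=[
    [0,0,-0.7],
    [0,0,0],
  ],
  spin=[0,0],
)

```text
time_s: 30.0
tcp_pos: [671.7, -29.4, 20.2]
tool_rot: [0.652, -0.274, 0.652, 0.274]
wrist_force: [-0.5, -0.6, -8.6]
finger_gap: 20.4
```

servo_tool(
  hand=[-1,-1],
  dp=[
    [0,0,-0.6],
    [0,0,0],
  ],
  spin=[0,0],
)

```text
time_s: 30.25
tcp_pos: [671.7, -29.4, 19.6]
tool_rot: [0.652, -0.274, 0.652, 0.274]
wrist_force: [-0.0, 1.2, -8.4]
finger_gap: 20.3
```

servo_tool(
  hand=[-1,-1],
  dp=[
    [0,0,-0.5],
    [0,0,0],
  ],
  spin=[0,0],
)

```text
time_s: 30.5
tcp_pos: [671.7, -29.4, 19.4]
tool_rot: [0.652, -0.274, 0.652, 0.274]
wrist_force: [-3.7, -0.2, -0.3]
finger_gap: 20.7
```

servo_tool(
  hand=[-1,-1],
  dp=[
    [0,0,-0.3],
    [0,0,0],
  ],
  spin=[0,0],
)

```text
time_s: 30.75
tcp_pos: [671.7, -29.4, 19.4]
tool_rot: [0.652, -0.274, 0.652, 0.274]
wrist_force: [-7.6, 0.3, 6.6]
finger_gap: 20.4
```

servo_tool(
  hand=[-0.45,-0.3,0,0.2,0.2],
  dp=[
    [0,0,0],
    [0,0,0],
    [0,0,0],
    [0,0,0],
    [0,0,0],
  ],
  spin=[0,0,0,0,0],
)

```text
time_s: 31.38
tcp_pos: [671.8, -29.4, 18.8]
tool_rot: [0.652, -0.274, 0.652, 0.274]
wrist_force: [-0.2, 0.2, 0.0]
finger_gap: 51.0
```

servo_tool(
  hand=[0.2,0.2,0.2,0.2,0.2,0.2],
  dp=[
    [0,0,8],
    [0,0,25],
    [0,0,35],
    [0,0,40],
    [0,0,20],
    [0,0,0],
  ],
  spin=[0,0,0,0,0,0],
)

```text
time_s: 32.12
tcp_pos: [672.4, -29.5, 148.7]
tool_rot: [0.653, -0.274, 0.651, 0.273]
wrist_force: [-0.1, -0.5, -0.8]
finger_gap: 51.2
```

Run:
```python
from h import *
s=robot.state(); print(s['time_s'],s['tcp_pos'],s['wrist_force'],s['finger_gap'])
c=robot.grab_frame('scene'); im=c['frame'][:,:,::-1]
cv2.imwrite('pics/f1.png',cv2.resize(im[130:310,180:460],None,fx=2.8,fy=2.8,interpolation=cv2.INTER_CUBIC))
c=robot.grab_frame('wrist'); cv2.imwrite('pics/f1w.png',c['frame'][:,:,::-1])
P,D=cloud(c)
m=(D>0)&(P[...,2]>36)&(P[...,2]<44)&(np.linalg.norm(P[...,:2]-[671,-29],axis=-1)<43)
q=P[m]; print('wheel',len(q),q.mean(0)); A=np.c_[q[:,:2]-q[:,:2].mean(0),np.ones(len(q))]; print('tilt',np.linalg.lstsq(A,q[:,2],rcond=None)[0])
```

```text
32.125 [672.44934386 -29.45866169 148.71113546] [-0.14314618 -0.48073736 -0.82087565] 51.240856674094786
wheel 4998 [668.48145714 -27.00614202  40.40471606]
tilt [ 3.43971253e-04 -1.95549069e-03  4.04047161e+01]
```

View pics/f1.png

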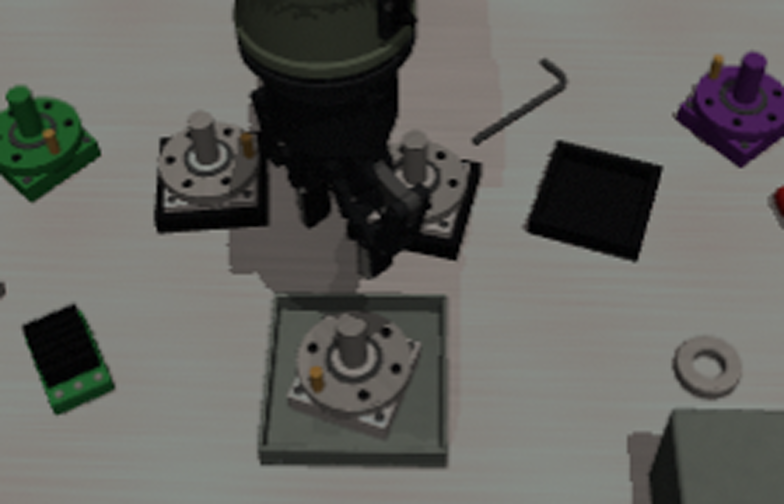

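View pics/f1w.png

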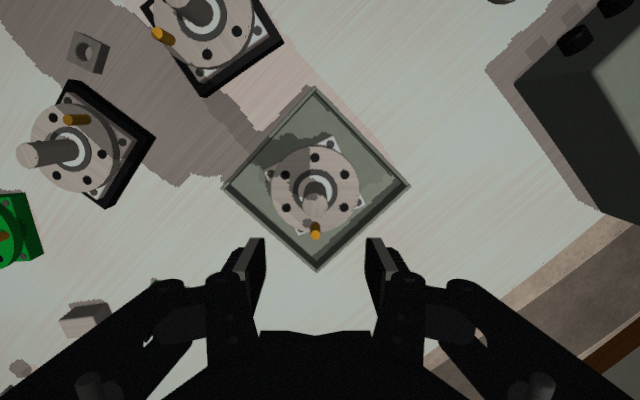

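The unit stands flat in the tray: wheel face at z 40.4, tilt about 0.1°. B and C sit in their sockets with their pegs turned, and nothing touches the gripper.

```bash
python3 -c "
from h import *
print(robot.close_job())"
```

```text
the job is handed in; nothing more can be done
None
```

The bad roller was the left-hand unit (first in the top view, at y ≈ +167). It is now flat in the tray, and I handed the job in at about 32 s.

- **Left unit:** its wheel dragged at about 3 N from the start. It then bound after about 0.55–0.6 rad by my camera estimate, which is at or a little past your stated 0.35–0.55 rad. I stopped at about 5.4 N and backed off. The peg rested about 30° from where it began.
- **Middle and right units:** both turned with no measurable force. The middle wheel was left about 90° round. For the right wheel the cameras disagreed: the top camera read 86° and the scene camera 90°, so I take it as about 88°. Both units are still in their sockets.
- **Tray check:** after I let go, the wheel face measured 40.4 mm above the bench with about 0.1° of tilt. The foot stands about 15° askew to the tray walls. It took a brief contact force of about 10 N just before release.
- **Tool offset:** the depth pictures put the real fingertips about 34 mm above the reported tool point. Because of this my first approach to the left unit stopped above its peg without moving the wheel. I corrected for it in every later move.
- **One odd reading:** the wrist force showed 7.3 N once, as the arm braked over the middle unit. I put it down to braking, as the fingers were well above everything and that unit's peg had not moved.

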